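Load the thick cell into the charger

ROBOT

A 6-joint arm with a two-finger parallel gripper is mounted at the origin on a cart in front of the work surface, level with it; the furniture and walls round the work are solid. World frame = base frame: x ahead of the robot, y to its left, z up, the work surface at z = 0. Lengths are in mm, angles in rad, forces in N, time in s.
With the tool pointing down it reaches from about 400 to 925 mm from the base axis. Payload 12.5 kg.
Tool frame: the origin (TCP) lies where the fingers leave the gripper's body, on its centre line; the fingertips stand 78 mm ahead of it and the grasp point (between the pads) lies 59 mm ahead of it (env.tip_extent is the distance from the TCP to the fingertips, in mm); z points along the fingers, y is the direction in which the jaws open and shut (so a half turn about z gives the same grasp; the last joint's range is limited). The gripper opens to 95 mm and grips with 3 to 60 N. Pads are 20 mm wide; open, the fingers measure 119 mm over their backs; the gripper's body (75 mm by 180 mm) begins 59 mm behind the grasp point.
Start: joints at [1.158, 0.491, 1.559, -0, 1.092, -0.106], TCP at [188.736, 595.833, 292.261] pointing down, gripper open.
Joint ranges: [-3.1, 3.1], [-0.84, 2.19], [0.05, 2.79], [-1.13, 4.28], [0.06, 2.93], [-2.69, 2.69]. Speed limits (rad/s): [2.22, 2.22, 2.79, 3.14, 3.14, 3.14].

INTERFACE

Orientations are given as [roll, pitch, yaw] about the fixed x, y, z axes, in that order (R = Rz(yaw) Ry(pitch) Rx(roll)).
In Python, from cell import env gives the robot as it stands. The module is installed in compiled form; this text tells all that it offers.
- The arm moves only by the tool play_rows, never from a script. Its argument "targets" is a list of rows, each an object with "linear": the shift along the tool's x, y, z in mm, a list of three; "turn": the turn about the tool's z in rad. A call has 1 to 20 rows; each row is the pose to reach, as a shift and turn from the pose commanded when the call began, along the tool's axes at that moment; what a row does not reach only later rows make up. A row lasts 1/8 s, in which the tool goes at most 62.5 mm and 10.7 degrees, less where a joint would pass 70% of its speed; a pose out of reach is approached as far as the arm can. A call with a gripper value outside its range is refused whole. "hand" is the finger opening in mm, from 0 to 95.1, set as the call begins (left out, the last holds). The fingers move at their own pace and stop on an object; the grip force is fixed at half the most. Time passes only in rows, so rows that repeat a pose let the fingers close. It gives the time, the measured TCP pose, the force and the opening at its end, in the units of the state.
- env.state(): the state, without advancing time (a new reading comes with each control period).
- env.read_camera(name): name is "scene" or "top"; returns (picture, depth): 400x640x3 uint8, red, green, blue; 400x640 float32, mm along the optical axis (not along the pixel's ray), 0 where there is no reading.
- env.camera_params(name): a dict with "fx", "fy", "cx", "cy" (pixels), "k1" (the pictures are not rectified: a ray, as slopes to the right and down, at radius r is drawn at 1 + k1 r^2 times it, then the intrinsics apply), "R" (3x3) and "t" (3): a world point X has camera coordinates R X + t. Camera axes: x right, y down, z forward; pixel columns grow to the right and rows downward; lengths in mm; the calibration is good to about 2 mm. A picture is of the moment at which its call begins. camera_params takes no time and is no camera call.
- env.job_done(): hands the job in, once; it reports no verdict.
The state is a dict: "t": time; "joints": joint angles; "qvel": joint speeds; "tau": joint torques, N m; "eef_pos": TCP position; "tcp_rot": TCP orientation; "ft_force": force on the tool from outside, world axes, zero at the start; "moment": the same for the moment, N m; "opening": opening from 0.0 (shut) to 1.0 (fully open).
Only numpy, scipy, OpenCV 4.12 (cv2) and the standard library are available. Lean on these libraries where they do the work, as an engineer would, in place of code of your own. Each camera call takes 0.05 s, during which the arm holds its last target.

TASK

Put the thick battery cell from the caddy on charge: in the free bay of the charger, tuck its flat end down against the sprung slider first, with the cap end still raised, then gently press the cap end down past the catch noses until the cell lies fully home in the trough, held under the noses. The insert may be set high or low, so go by feel, never force the cell or the charger, and leave everything else where it is.

Things in the scene. Friction and masses are not known exactly. Their poses are not given: they have to be found in the camera images.
- charger: Two-bay desk charger, dark plastic, fixed, 152 x 150 mm, deck 8 mm high. Origin: middle of its underside; x runs from the low end (sprung sliders; away from the robot) to the raised head (fixed contacts), z up. The free, wide bay lies along x at y = -37 mm; the bay at y = +37 mm is taken by a thin cell that is part of the charger. The head is a wall from x = 46 to 74 mm, 58 mm high.
- bay_contact (a point): Point on the head's fixed contact strip, [46, -37, 33.7] mm in the charger's frame. Before it lies the bay insert: a V trough (25 degrees each side, 13 mm wide planks, x -50 to 45 mm) with a yoke of two catch noses at its end. A thumbwheel sets the insert's height: its trough line is anywhere from 8 to 16 mm above the worktop, not reported, not to be changed: feel for it.
- caddy: Flat grey plastic caddy, 84 x 116 x 5 mm, fixed, with two grooves along its x: the thick cell in the groove at y = +29 mm, a thin cell in the one at y = -29 mm. Each groove is two saddles 8 mm long at x = +-26 mm, up to 12 mm high; between them the cell's sides are free. Origin: middle of its underside.
- yoke (a point): Where the noses' tips are when the insert is set highest: [39, -37, 50.7] mm in the charger's frame (up to 8 mm lower otherwise). Noses 7.5 to 15 mm either side of the middle line, rounded tips 4 mm thick, short 50 degree ramp on top, posts 19 to 23 mm off the line. A cell at home: middle at x = 10 mm, level, axis 17.7 mm above the trough line, cap-end rim 4 mm under the noses with 1 mm play.
- slider (a joint): Sprung slider of the free bay: 0 = at rest (its face at x = -16 mm in the charger's frame), grows as it is pushed back towards the low end, stop at 0.026 m. Spring 160 N/m with 2 N at rest: 3.1 N at 0.007 (cell at home), 4.6 N at 0.016. Damped, so push slowly.
- slider_face (a point): Point on the slider's steel contact plate, on the face that meets the cell's flat end, mid-bay, 31 mm above the worktop. The plate is 24 mm wide, its top edge 35 mm and its lower edge 22.5 mm above the worktop; behind it the slider is at most 32 mm high, 19 mm long.
- cell: Thick round battery cell, dark metal-coloured sleeve, white ring at the cap end: diameter 32 mm, body 66 mm long plus a cap 9 mm in diameter that stands out 3 mm; about 0.14 kg. Origin: middle of the 66 mm body, on its axis; x runs along the axis from the flat end to the cap end. At the start it lies level, its axis 23.5 mm above the worktop.
- cell_cap (a point): Outer face of the cell's cap, on the axis, 36 mm from its origin.
- cell_flat (a point): Middle of the cell's flat end, 33 mm from its origin.
- parcel_stand (a point): Foot of a fixed black stand, 125 mm wide (y), 110 mm deep, that carries an upright torn parcel; top at 235 mm. Go over or round it.
- thin_cell: Thin cell (18 x 66 mm) in the caddy's other groove; not to be moved.
- weight_big: Brass check weight, 30 x 40 mm; bystander.
- weight_mid: Brass check weight, 24 x 32 mm; bystander.
- weight_small: Brass check weight, 19 x 26 mm; bystander.
- stapler: Black stapler, 146 mm long; bystander.
- stamp: Hand stamp with a black knob, 78 mm high; bystander.
- tape: Roll of grey tape, 103 x 48 mm; bystander.
- marker: White marker pen, 135 mm long; bystander.
Things that resemble listed ones, but are neither listed nor needed, are in the scene too. Several things have the shape of the cell; the one meant has the colours described above.

How it is judged (in metres and radians):
On the way:
1. The cell's flat end is down in the free bay and has pushed the sprung slider back a little, while its cap end is still raised above the noses' tips (value of joint slider above 0.002 m and distance between cell_flat and slider_face below 0.02 m and z of cell_cap in the frame of charger above 0.048 m), for 0.1 s.
At the end, for the whole second after the job is handed in: The cell lies at home in the free bay: its cap within 3 mm of the fixed contact and of the bay's middle line, its axis within 0.035 rad of the bay's and 23.5 to 36.2 mm above the worktop at both ends (down in the trough), the slider held back at least 4 mm by it, at rest (x of cell_cap in the frame of charger between 0.043 and 0.0485 m and y of cell_cap in the frame of charger between -0.04 and -0.034 m and z of cell_cap in the frame of charger between 0.0235 and 0.0362 m and z of cell_flat in the frame of charger between 0.0235 and 0.0362 m and angle between the x axis of cell and the x axis of charger, either way round below 0.035 rad and value of joint slider above 0.004 m and linear speed of cell below 0.01 m/s); the robot touches nothing.
It fails at once if The cell is pressed on any part of the charger with more than 30 N (contact force between cell and charger above 30 N).
It fails at once if The robot itself presses on the charger with more than 20 N (contact force between any of the fingers, the arm and charger above 20 N).
It fails at once if A bystander is moved by more than 20 mm (distance of any of thin_cell, weight_big, weight_mid, weight_small, stapler, stamp, tape, marker from where it was at the start of the episode above 0.02 m).
It also fails if it takes over 58 s, if anything falls off the work surface, if the arm or the gripper's body presses on something with over 40 N, if the wrist force passes 120 N, or if a joint passes its speed limit or range.

## Working session

There is one attempt and no reset: what is moved stays moved. The work goes in short steps, Python scripts to look and compute and a tool call to move; the robot and the scene stay as the last step left them, time stands still between calls to the robot, and variables do not carry over. Pictures are saved under pics/ and viewed, and the job is handed in when it is done.

Besides the shell and the picture viewer there is one more tool, called after ">>>" in YAML: its name, and indented under it one key for each argument. play_rows: Moves the arm, as the interface text tells. Its arguments: {"type":"object","properties":{"targets":{"type":"array","items":{"type":"object","properties":{"linear":{"type":"array","items":{"type":"number"}},"turn":{"type":"number"}}}},"hand":{"type":"number"}},"required":["targets"]}

```bash
mkdir -p pics; ls; cat > h.py <<'E'
import numpy as np, cv2
from cell import env
def save(n,im,crop=None,s=1):
    im=im[:,:,::-1]
    if crop: x0,y0,x1,y1=crop; im=im[y0:y1,x0:x1]
    if s!=1: im=cv2.resize(np.ascontiguousarray(im),None,fx=s,fy=s,interpolation=cv2.INTER_CUBIC)
    cv2.imwrite('pics/'+n+'.png',im)
E
python3 - <<'E'
from h import *
print(env.state(), env.tip_extent)
for n in ("scene","top"):
    p,d=env.read_camera(n); c=env.camera_params(n); print(n,c)
    np.savez('pics/'+n+'0.npz',p=p,d=d,**c)
    save(n+'0',p)
E
```

```text
pics
{'t': 0.0, 'joints': array([ 1.15837493e+00,  4.91534611e-01,  1.55944843e+00, -8.80780900e-06,
        1.09168464e+00, -1.05584538e-01]), 'qvel': array([-6.12170111e-04, -6.14331215e-05, -8.34959777e-04, -3.73832970e-03,
        1.29816004e-03, -3.68028660e-03]), 'tau': array([ 3.59441263e-03, -6.12651801e+01, -2.58166891e+01,  6.93629170e-02,
        4.83231072e-02, -8.86212592e-05]), 'eef_pos': array([188.68525699, 595.67325428, 291.67755095]), 'tcp_rot': array([-3.14052279e+00, -1.05527052e-04,  2.83475981e+00]), 'ft_force': array([-0.317263  , -0.1364581 , -0.42884551]), 'moment': array([ 0.0198775 ,  0.0372545 , -0.07532694]), 'opening': 1.0033940640666514} 77.60000000000001
scene {'fx': 383.1938915125093, 'fy': 383.1938915125093, 'cx': 318.30402780863966, 'cy': 203.7179897055125, 'k1': -0.005620558699950302, 'R': array([[ 0.90772879, -0.41952312, -0.00536567],
       [-0.17377498, -0.36429783, -0.91492587],
       [ 0.38187786,  0.83143697, -0.40358625]]), 't': array([-494.78031027,  152.68771446,  932.98178881])}
top {'fx': 397.0600726463691, 'fy': 397.0600726463691, 'cx': 319.6769647042168, 'cy': 196.6785283140576, 'k1': -0.07677944342297689, 'R': array([[-0.01319071, -0.99981617,  0.01391549],
       [-0.99448572,  0.01166983, -0.1042208 ],
       [ 0.10403925, -0.01521351, -0.99445683]]), 't': array([ -38.85192553,  540.01097181, 1427.19936462])}
```

View pics/scene0.png

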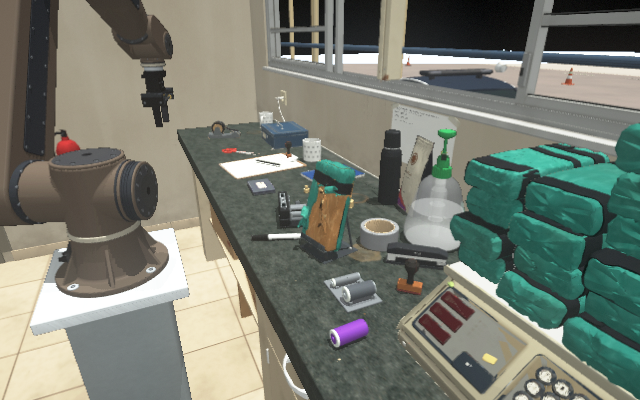

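View pics/top0.png

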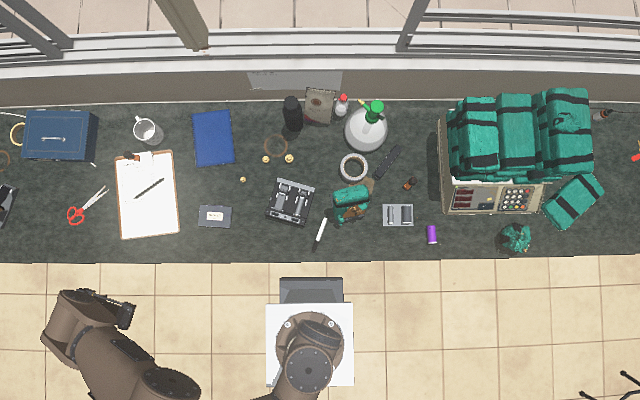

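The top view shows the charger at about (292,202), the parcel stand at (350,203), the caddy at (398,215) and a purple look-alike at (432,234). In the scene view the caddy is at (352,291). I'll enlarge these next.

```bash
python3 - <<'E'
from h import *
T=np.load('pics/top0.npz');S=np.load('pics/scene0.npz')
save('t_ch',T['p'],(255,165,335,240),9)
save('t_cd',T['p'],(370,190,450,250),9)
save('s_cd',S['p'],(315,260,395,350),6)
save('s_ch',S['p'],(260,150,400,260),5)
E
```

```text
(no output)
```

View pics/t_ch.png

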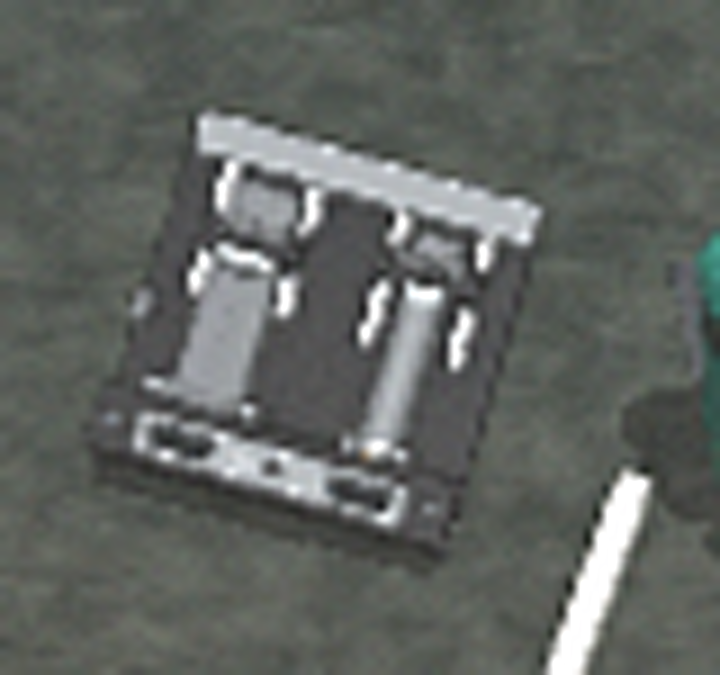

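View pics/t_cd.png

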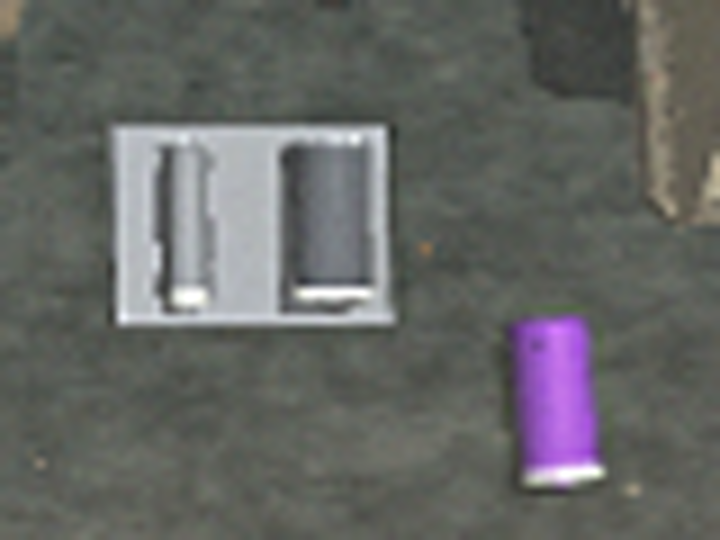

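View pics/s_cd.png

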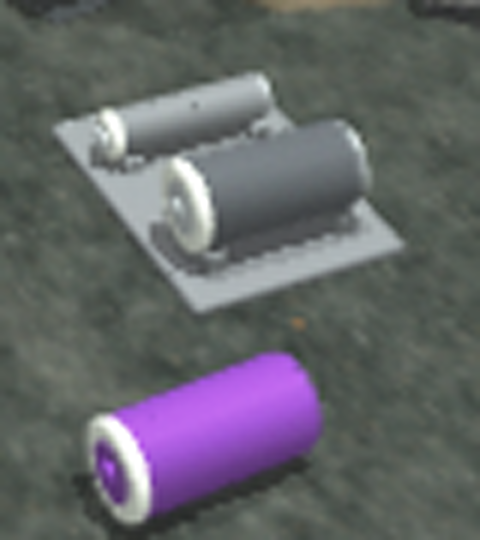

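View pics/s_ch.png

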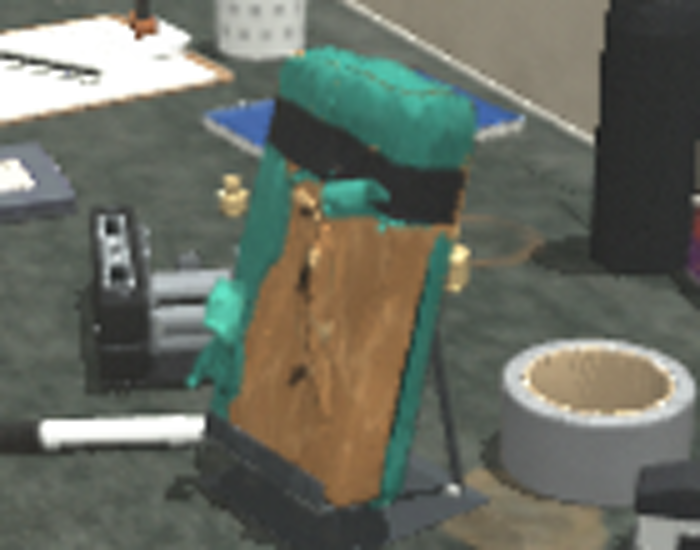

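The candidates are:
- the dark grey thick cell with a white ring in the caddy: top (407,215), scene (350,292)
- the purple thick cell lying on the worktop: top (432,234), scene (349,333)
- the thin light-grey cell: top (390,216)

The dark cell in the caddy matches both colour and thickness, and the enlarged crop confirms it. Its white cap ring points towards the robot. The charger's wide bay is the left one at top (281,200), with its head nearest the robot. Next I'll measure from the depth and both views.

```bash
cat >> h.py <<'E'
def cam(n): return env.camera_params(n)
def rays(c,uv):
    uv=np.asarray(uv,float).reshape(-1,1,2)
    K=np.array([[c['fx'],0,c['cx']],[0,c['fy'],c['cy']],[0,0,1]])
    u=cv2.undistortPoints(uv,K,np.array([float(c['k1']),0,0,0]))[:,0]
    return np.c_[u,np.ones(len(u))]
def onplane(c,uv,z):
    d=rays(c,uv)@c['R']; o=-c['R'].T@c['t']
    s=(z-o[2])/d[:,2]; return o+s[:,None]*d
def cloud(c,d):
    h,w=d.shape; uu,vv=np.meshgrid(np.arange(w),np.arange(h))
    r=rays(c,np.c_[uu.ravel(),vv.ravel()])
    X=(r*d.reshape(-1,1)-c['t'])@c['R']; X[d.ravel()==0]=np.nan
    return X.reshape(h,w,3)
def proj(c,X):
    K=np.array([[c['fx'],0,c['cx']],[0,c['fy'],c['cy']],[0,0,1]])
    return cv2.projectPoints(np.asarray(X,float).reshape(-1,1,3),cv2.Rodrigues(c['R'])[0],c['t'],K,np.array([float(c['k1']),0,0,0]))[0][:,0]
E
python3 - <<'E'
from h import *
T=np.load('pics/top0.npz');S=np.load('pics/scene0.npz')
for nm,D in (('top',T),('scene',S)):
    X=cloud(D,D['d'])
    print(nm,X[200,250] if nm=='top' else X[190,260])
X=cloud(T,T['d'])
# caddy + charger height maps
def hm(r0,r1,c0,c1,st=1):
    print('cols',c0,c1)
    for r in range(r0,r1,st): print(r,' '.join('%3.0f'%v for v in X[r,c0:c1:st,2]))
hm(204,228,381,416)
hm(176,226,263,317,1)
E
```

```text
top [533.45878886 215.05832798  -4.18923491]
scene [455.86639492 295.06672447  15.49273711]
cols 381 416
204   4   5  -0   3   4   4   4   6   6   4   4   4   5   6   7   5  11  12   5   8   4  10   6   1   4   8   9   3   4   4   1   6   4  -2  -6
205   3  11   5   4  -1   6   4   7  13   7   8   3   6   3   2   6   1   5   9   9   6   6  25  33  37  41  35  39  23  33   7   9  -2  -2  -2
206   2   7   4   6   5   8   1  16  21  21  25  24   1   6  -1  -0   4   7   5   5   4  23  25  36  38  35  39  36  36  35   7   1   5   3  -3
207   0   4   7   5   6   8  11  18  22  20  28  24   5   1   2   5   0   3   5   4   8  22  30 nan  40  38  42  37  39  31  -1  -1  -2   2   3
208  -2   8  14   5   2   5   5  17  21  26  19  22  -2  -1   7   7   7   1 nan   4   6  21  29  29  35  35  41  30  40  40   5   2   1  -2  -4
209   3   8   4   2   3   1   4  19  27  23  25  21   5   7   2   9   7   4   6   3   9  21  29  36  33  43  33  35  38  37   8   8  -4  -3  -7
210  -1   0   4   4   5   3   5  12  21  19  19  24   5  -0   5   5   9   3   4  -1   2  18  26  37  37  34  39  41  34  38   6   3
[... 12773 characters left out ...]
  -3   2   3   1  -1   1   2  -2  -1   1
223  -2  -5   3  -3   1  -3   4   0  -4   1  -1   3  -0   0   0  -1   2   4   2  -0   5   5   1  -1   1  -6  -3  -1  -4   3   7  36  59  56  60  58  58  57  56  52  57  59   2  -6   1  -0  -3   1   2   5   3  -5   6  -1
224   1   0   0  -0  -3  -2   4   1  -2  -1  -2   1   2  -1  -3  -1  -2   0   1  -2   1  -1  -4  -3   1   0   1   5  -3  -5  -3  -1  11   3  26  51  61  58  56  62  55  57  -3  -3  -3   2   1   2  -3  -0  -1  -1  -0   1
225  -1  -4   2   7   1  -1   2  -1   2   2   4  -3  -1   5   1   3  -3   0  -3   5  -2   2   3  -1   3   1  -2  -5   3   4  -1  -3  -3  -2  -3   3   9   8  48  57  54  30   0   0   6  -3   1  -1   2   2   6   4  -0   1
```

```bash
cat > m1.py <<'E'
from h import *
c=cam('top')
D=[];P=[]
for i in range(8):
    p,d=env.read_camera('top'); D.append(np.where(d==0,np.nan,d)); P.append(p)
d=np.nanmedian(D,0); p=np.mean(P,0)
s=[]
for i in range(4):
    p2,d2=env.read_camera('scene'); s.append(np.where(d2==0,np.nan,d2))
np.savez('pics/avg.npz',d=d,p=p.astype(np.uint8),ds=np.nanmedian(s,0),ps=p2)
X=cloud(c,d)
def rect(mask,lab):
    m=mask.astype(np.uint8); n,l,st,ce=cv2.connectedComponentsWithStats(m)
    k=1+np.argmax(st[1:,4]); pts=X[l==k]
    r=cv2.minAreaRect(pts[:,:2].astype(np.float32)); print(lab,st[k],r,pts.mean(0),np.median(pts[:,2])); return l==k,r
sub=np.zeros(d.shape,bool); sub[200:230,260:310]=1
rect(sub&(X[:,:,2]>52)&(X[:,:,2]<66),'head')
sub[:]=0; sub[175:230,255:320]=1
rect(sub&(X[:,:,2]>5),'charger all')
sub[:]=0; sub[200:230,398:416]=1
rect(sub&(X[:,:,2]>25),'cell')
sub[:]=0; sub[200:230,378:418]=1
rect(sub&(X[:,:,2]>2.5),'caddy')
E
python3 m1.py
```

```text
head [264 207  42  19 334] ((469.9002380371094, 80.90192413330078), (149.59991455078125, 31.136978149414062), 73.01825714111328) [468.54947489  81.74626932  57.58508268] 57.61786290476522
charger all [ 264  177   51   50 1641] ((526.2213134765625, 65.07294464111328), (151.78125, 152.00657653808594), 73.32001495361328) [524.08812467  64.07511827  22.75072695] 12.942657554570795
cell [403 205   9  19 147] ((471.7498779296875, -364.9273986816406), (30.237621307373047, 66.03055572509766), 89.02352905273438) [ 472.49554998 -362.26926263   35.6407994 ] 36.67998600944593
caddy [382 204  32  22 659] ((471.8562927246094, -335.98583984375), (117.93687438964844, 78.73149108886719), 89.17273712158203) [ 471.27659319 -333.03468537   14.18876758] 5.905558100995596m1.py:10: RuntimeWarning: All-NaN slice encountered
  np.savez('pics/avg.npz',d=d,p=p.astype(np.uint8),ds=np.nanmedian(s,0),ps=p2)
```

```bash
cat > m2.py <<'E'
from h import *
import sys
A=np.load('pics/avg.npz')
def ov(name,img,c,sets,crop,s,out):
    x0,y0,x1,y1=crop
    im=cv2.resize(np.ascontiguousarray(img[y0:y1,x0:x1,::-1]),None,fx=s,fy=s,interpolation=cv2.INTER_CUBIC)
    for pts,col,closed in sets:
        q=proj(c,pts); q=((q-[x0,y0]+0.5)*s-0.5)
        cv2.polylines(im,[np.round(q).astype(np.int32)],closed,col,1,cv2.LINE_AA)
    cv2.imwrite('pics/'+out+'.png',im)
def frame(o,yaw):
    R=np.array([[np.cos(yaw),-np.sin(yaw),0],[np.sin(yaw),np.cos(yaw),0],[0,0,1]])
    return lambda P: np.asarray(P,float)@R.T+np.array([o[0],o[1],0])
def box(x0,x1,y0,y1,z): return [[x0,y0,z],[x1,y0,z],[x1,y1,z],[x0,y1,z]]
if __name__=='__main__':
    F=frame((527,64.2),np.deg2rad(163.15))
    g=(0,255,0);r=(0,0,255);b=(255,120,0)
    sets=[(F(box(-76,76,-75,75,8)),g,1),(F(box(46,74,-75,75,58)),r,1),(F(box(-16,-16,-49,-25,35)),b,1),
      (F([[39,-37-15,48],[39,-37-7.5,48]]),r,0),(F([[39,-37+15,48],[39,-37+7.5,48]]),r,0),(F(box(-50,45,-48.8,-25.2,18)),b,1)]
    ov('top',A['p'],cam('top'),sets,(255,165,335,240),9,'ov_t1')
    G=frame((471.3,-335),np.deg2rad(179.1))
    sets=[(G(box(-42,42,-58,58,5)),g,1),(G(box(-33,33,13,45,23.5)),r,1)]
    ov('top',A['p'],cam('top'),sets,(370,190,450,250),9,'ov_t2')
    ov('scene',A['ps'],cam('scene'),sets,(315,260,395,350),6,'ov_s2')
E
python3 m2.py
```

```text
(no output)
```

View pics/ov_t1.png

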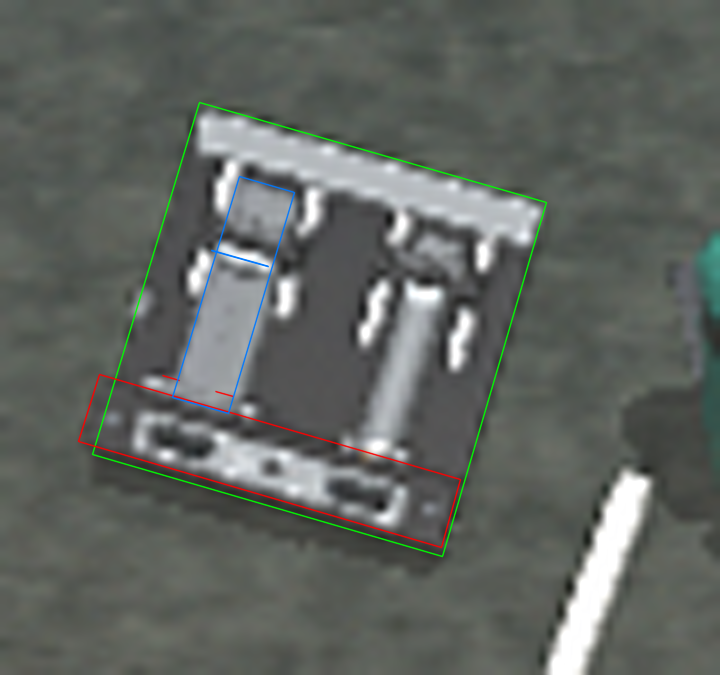

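View pics/ov_t2.png

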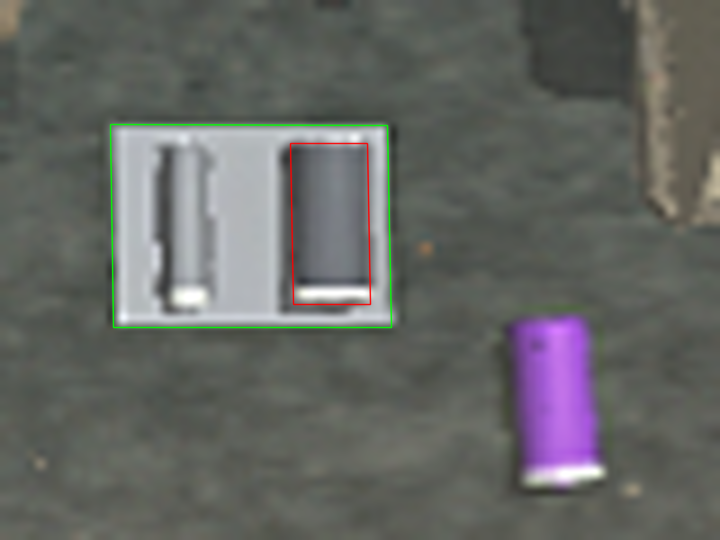

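View pics/ov_s2.png

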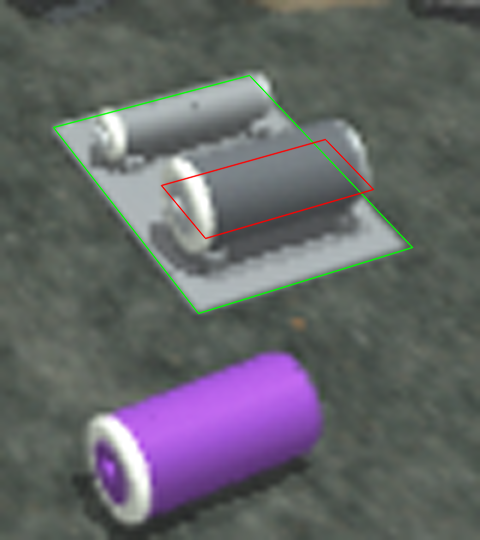

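```bash
cat > m3.py <<'E'
from h import *
A=np.load('pics/avg.npz'); c=cam('top'); X=cloud(c,A['d'])
o=np.array([527,64.2]);yaw=np.deg2rad(163.15)
R=np.array([[np.cos(yaw),-np.sin(yaw)],[np.sin(yaw),np.cos(yaw)]])
P=X[170:232,255:322].reshape(-1,3); L=np.c_[(P[:,:2]-o)@R,P[:,2]]
g=A['p'][170:232,255:322].reshape(-1,3).mean(1)
# head edges: fraction above 33 in the band
def prof(v,lo,hi,sel,z,st=3):
    for a in np.arange(lo,hi,st):
        m=sel&(v>=a)&(v<a+st)
        if m.sum(): print('%6.1f n%3d z25 %5.1f med %5.1f z90 %5.1f gray %4.0f'%(a+st/2,m.sum(),*np.nanpercentile(L[m,2],[25,50,90]),g[m].mean()))
x,y,z=L.T
print('y edge over head');prof(y,-84,-66,(x>48)&(x<72),z,2);prof(y,66,84,(x>48)&(x<72),z,2)
print('x over head');prof(x,38,84,(abs(y)<65),z,2)
print('bay centre along x');prof(x,-70,50,abs(y+37)<8,z,3)
print('cross at -10..30');prof(y,-70,-5,(x>0)&(x<30),z,3)
print('cross at -20..-8');prof(y,-70,-5,(x>-24)&(x<-4),z,3)
print('cross at noses');prof(y,-70,-5,(x>33)&(x<43),z,3)
E
python3 m3.py
```

```text
y edge over head
 -83.0 n  2 z25  -3.9 med  -3.1 z90  -1.9 gray   88
 -75.0 n  1 z25  56.5 med  56.5 z90  56.5 gray   72
 -73.0 n  4 z25  56.4 med  57.2 z90  59.9 gray   78
 -71.0 n  4 z25  56.8 med  57.3 z90  59.1 gray   80
 -69.0 n  4 z25  57.0 med  57.1 z90  57.3 gray   87
 -67.0 n  3 z25  56.5 med  57.1 z90  58.7 gray   83
  67.0 n  4 z25  57.4 med  57.7 z90  58.9 gray   86
  69.0 n  4 z25  57.0 med  57.3 z90  57.7 gray   92
  71.0 n  4 z25  56.7 med  57.4 z90  58.0 gray   89
  73.0 n  3 z25  57.1 med  57.3 z90  58.5 gray   81
  75.0 n  7 z25  22.3 med  46.1 z90  56.7 gray   67
  77.0 n  4 z25  -1.4 med  -1.0 z90  -0.3 gray   79
  79.0 n  3 z25  -1.0 med  -0.1 z90   0.6 gray   85
  81.0 n  3 z25  -1.9 med  -0.8 z90   0.2 gray   83
  83.0 n  3 z25   0.4 med   0.7 z90   1.8 gray   86
x over head
  39.0 n 12 z25   7.6 med   8.4 z90  32.4 gray  113
  41.0 n 18 z25   8.3 med  15.8 z90  47.8 gray  125
  43.0 n 20 z25   9.1 med  25.8 z90  49.8 gray  129
  45.0 n 14 z25  11.0 med  35.1 z90  54.0 gray  117
  47.0 n 12 z25  53.6 med  55.1 z90  56.2 gray   78
  49.0 n 19 z25  56.5 med  57.1
[... 5732 characters left out ...]
16.8 z90  40.9 gray  147
 -44.5 n  2 z25  16.3 med  16.4 z90  16.4 gray  154
 -41.5 n  2 z25  14.5 med  14.8 z90  15.2 gray  152
 -38.5 n  3 z25  10.9 med  12.6 z90  13.7 gray  150
 -35.5 n  2 z25  12.9 med  13.2 z90  13.6 gray  158
 -32.5 n  3 z25  14.7 med  15.8 z90  16.5 gray  160
 -26.5 n  2 z25  24.3 med  32.8 z90  46.4 gray  156
 -23.5 n  3 z25  18.6 med  19.0 z90  44.2 gray  136
 -20.5 n  2 z25   7.4 med   8.0 z90   8.9 gray   82
 -17.5 n  1 z25   5.9 med   5.9 z90   5.9 gray   63
 -14.5 n  3 z25   6.5 med   6.5 z90  40.3 gray  139
 -11.5 n  2 z25   8.3 med   8.7 z90   9.3 gray   70
  -8.5 n  3 z25   8.7 med   9.3 z90  10.4 gray   76
  -5.5 n  1 z25   9.8 med   9.8 z90   9.8 gray   82
```

```bash
cat > m4.py <<'E'
from h import *
A=np.load('pics/avg.npz'); c=cam('top'); X=cloud(c,A['d'])
o=np.array([526.2,64.5]);yaw=np.deg2rad(163.15)
R=np.array([[np.cos(yaw),-np.sin(yaw)],[np.sin(yaw),np.cos(yaw)]])
P=X[170:232,255:322].reshape(-1,3); L=np.c_[(P[:,:2]-o)@R,P[:,2]]
g=A['p'][170:232,255:322].reshape(-1,3).mean(1)
for lo,hi in((-62,-51.5),(-22.5,-11)):
    m=(L[:,1]>lo)&(L[:,1]<hi)&(abs(L[:,0]+5)<50)&((L[:,2]>11)|(g>120))
    for i in np.argsort(L[m,0]): print('%6.1f %6.1f %5.1f  g%3.0f'%(*L[m][i],g[m][i]))
    print()
m=(L[:,0]>30)&(L[:,0]<46)&(L[:,2]>25)&(L[:,1]<-5)
print(L[m].round(1))
E
python3 m4.py
```

```text
-54.5  -54.9  10.5  g255
 -51.0  -53.8  10.0  g255
 -47.4  -52.8   9.6  g206
 -46.2  -56.2  11.5  g254
 -42.6  -55.1  11.4  g255
 -39.1  -54.1  10.4  g255
 -33.1  -54.8  25.0  g 64
 -29.4  -53.5  26.7  g 73
 -28.1  -56.7  29.9  g 67
 -25.8  -52.5  26.9  g 69
 -24.9  -56.1  25.9  g 72
 -22.4  -51.6  25.4  g 78
 -21.4  -55.2  24.8  g 73
 -15.8  -55.1   7.9  g255
 -11.9  -53.6  11.5  g255
  -8.8  -53.3   4.9  g199
  -7.6  -56.6   7.6  g254
  -3.8  -55.2  10.1  g255
  -0.6  -54.7   5.4  g174
  41.2  -53.0  47.2  g199
  42.3  -56.3  48.3  g183

 -54.2  -15.9  10.1  g198
 -53.2  -19.5   9.8  g243
 -50.9  -15.1   7.3  g157
 -49.3  -18.2  12.1  g255
 -47.9  -21.5  15.6  g 84
 -47.2  -14.0   8.3  g183
 -45.8  -17.3  11.1  g255
 -43.4  -12.7  10.2  g145
 -42.2  -16.1  11.7  g255
 -38.9  -15.4   8.3  g156
 -37.6  -18.7  11.5  g196
 -36.1  -21.8  15.6  g 84
 -32.4  -16.0  28.3  g102
 -31.6  -19.7  26.2  g 70
 -29.1  -15.2  25.3  g 50
 -27.9  -18.5  27.7  g 70
 -26.9  -22.0  27.5  g 90
 -26.7  -15.3  13.0  g 52
 -24.4  -17.5  26.6  g 87
 -23.3  -20.9  28.3  g 70
 -20.9  -16.5  26.9  g 54
 -18.5  
[... 201 characters left out ...]
 -7.0  -17.4  10.3  g255
  -4.5  -12.8   9.8  g143
  -3.4  -16.3  10.2  g255
  -2.4  -19.8  10.7  g139
   0.1  -15.4   9.2  g123
   2.6  -21.9  15.2  g107
  14.3  -22.2  16.1  g112
  26.0  -22.4  17.0  g121
  29.4  -21.7  13.5  g108
  38.7  -15.7   6.5  g122
  41.6  -15.1  48.7  g218
  42.5  -13.9  13.8  g 88
  42.7  -18.4  49.9  g127
  43.8  -21.7  51.4  g124

[[ 42.3 -56.3  48.3]
 [ 41.2 -53.   47.2]
 [ 40.3 -49.2  49.8]
 [ 39.2 -46.1  46.9]
 [ 45.5 -55.8  43.9]
 [ 44.9 -51.4  51.8]
 [ 44.  -47.6  54.9]
 [ 43.  -44.3  53.7]
 [ 41.2 -26.4  49.8]
 [ 40.3 -22.9  50.5]
 [ 45.8 -28.4  53.5]
 [ 45.  -24.6  57. ]
 [ 43.8 -21.7  51.4]
 [ 42.7 -18.4  49.9]
 [ 41.6 -15.1  48.7]
 [ 45.  -14.2  47.3]]
```

```bash
python3 - <<'E'
from h import *
A=np.load('pics/avg.npz'); ct,cs=cam('top'),cam('scene')
Xs=cloud(cs,A['ds']); Xt=cloud(ct,A['d'])
yaw=np.deg2rad(179.1); R=np.array([[np.cos(yaw),-np.sin(yaw)],[np.sin(yaw),np.cos(yaw)]])
for n,X,p,b in (('top',Xt,A['p'],(200,230,395,420)),('scene',Xs,A['ps'],(265,310,335,385))):
    P=X[b[0]:b[1],b[2]:b[3]].reshape(-1,3); P=P[np.isfinite(P).all(1)]
    L=np.c_[(P[:,:2]-[471.3,-335])@R,P[:,2]]
    m=(L[:,2]>24)&(abs(L[:,1]-29)<20)&(abs(L[:,0])<45)
    Q=L[m]
    q=Q[abs(Q[:,0])<28]
    # circle fit, fixed radius 16 in y,z
    from scipy.optimize import least_squares
    f=least_squares(lambda v:np.hypot(q[:,1]-v[0],q[:,2]-v[1])-16,[29,23],loss='soft_l1')
    # slope of y vs x of residual axis
    f2=least_squares(lambda v:np.hypot(q[:,1]-v[0]-v[2]*q[:,0],q[:,2]-v[1])-16,[29,23,0],loss='soft_l1')
    print(n,len(q),'axis y,z',f.x,f2.x,'xext',np.percentile(Q[:,0],[1,5,95,99]))
W=(A['p'].min(2)>190); ring=np.zeros_like(W); ring[218:226,398:416]=W[218:226,398:416]
v,u=np.nonzero(ring); print('ring top',u.mean(),v.mean(),len(u), onplane(ct,[[u.mean(),v.mean()]],32))
W=(A['ps'].min(2)>190); ring=np.zeros_like(W); ring[280:305,340:352]=W[280:305,340:352]
v,u=np.nonzero(ring); print('ring scene',u.mean(),v.mean(),len(u),onplane(cs,[[u.mean(),v.mean()]],23.5))
E
```

```text
top 120 axis y,z [29.61089042 22.6233282 ] [2.96344309e+01 2.26255742e+01 1.06486306e-02] xext [-33.7829993  -32.28754295  28.75706541  30.6152109 ]
scene 317 axis y,z [27.04724043 23.88367557] [2.70470148e+01 2.38836500e+01 3.82930139e-04] xext [-31.37668157 -28.13503031  33.03568258  34.89950293]
ring top 405.75 223.875 24 [[ 435.43735495 -358.9637044    32.        ]]
ring scene 347.02941176470586 291.2352941176471 34 [[ 447.34910737 -354.65081058   23.5       ]]
```

```bash
cat >> h.py <<'E'
def tool(world=None,yaw=None):
    """shift in tool axes from present measured pose to world TCP; turn for absolute yaw"""
    s=env.state(); p=s['eef_pos']; r,pi_,y=s['tcp_rot']
    from scipy.spatial.transform import Rotation as Ro
    R=Ro.from_euler('xyz',[r,pi_,y]).as_matrix()
    out=R.T@(np.asarray(world)-p)
    t=None if yaw is None else (y-yaw+np.pi)%(2*np.pi)-np.pi
    return out.round(1),None if t is None else round(t,4)
E
python3 - <<'E'
from h import *
A=np.load('pics/avg.npz'); X=cloud(cam('top'),A['d'])
Q=X[180:235,325:375].reshape(-1,3); m=Q[:,2]>40
print(Q[m].min(0),Q[m].max(0))
s=env.state();print(s['t'],s['eef_pos'],s['tcp_rot'],s['joints'])
for w in ([480,330,400],[540,0,400],[475.5,-363.5,330],[475.5,-363.5,150]): print(w,tool(w,3.126))
Y=X[190:230,375:420].reshape(-1,3); print(Y[:,2].max())
E
```

```text
[ 437.12090967 -206.40309497   40.29504619] [597.88636249 -82.2190847  233.79618728]
0.7 [188.70864191 595.83650283 292.25098405] [ 3.14150621e+00 -8.67636372e-06  2.83480197e+00] [ 1.15843776e+00  4.90904360e-01  1.55892102e+00  1.99872692e-05
  1.09168223e+00 -1.05577097e-01]
[480, 330, 400] (array([-358. , -165.4, -107.8]), np.float64(-0.2912))
[540, 0, 400] (array([-514.8, -461.9, -107.8]), np.float64(-0.2912))
[475.5, -363.5, 330] (array([-563.1, -827.9,  -37.8]), np.float64(-0.2912))
[475.5, -363.5, 150] (array([-563.1, -827.9,  142.2]), np.float64(-0.2912))
41.298181428236404
```

>>> play_rows:
  hand: 50
  targets:
    - {"linear":[-90,-41,-60],"turn":-0.1}
    - {"linear":[-180,-82,-108],"turn":-0.29}
    - {"linear":[-358,-165,-108],"turn":-0.29}
    - {"linear":[-358,-165,-108],"turn":-0.29}
    - {"linear":[-358,-165,-108],"turn":-0.29}
    - {"linear":[-358,-165,-108],"turn":-0.29}
    - {"linear":[-515,-462,-108],"turn":-0.29}
    - {"linear":[-515,-462,-108],"turn":-0.29}
    - {"linear":[-515,-462,-108],"turn":-0.29}
    - {"linear":[-515,-462,-108],"turn":-0.29}
    - {"linear":[-515,-462,-108],"turn":-0.29}
    - {"linear":[-515,-462,-108],"turn":-0.29}
    - {"linear":[-563,-828,-108],"turn":-0.291}
    - {"linear":[-563,-828,-108],"turn":-0.291}
    - {"linear":[-563,-828,-108],"turn":-0.291}
    - {"linear":[-563,-828,-108],"turn":-0.291}
    - {"linear":[-563,-828,-108],"turn":-0.291}
    - {"linear":[-563,-828,-38],"turn":-0.291}
    - {"linear":[-563,-828,62],"turn":-0.291}
    - {"linear":[-563,-828,62],"turn":-0.291}

```text
t: 3.2
eef_pos: [474.9, -364.2, 228.5]
tcp_rot: [-3.141, 0.001, 3.125]
ft_force: [0.5, -0.8, -1.5]
opening: 0.527
```

```bash
python3 - <<'E'
from h import *
p,d=env.read_camera('scene'); save('s_h1',p,(290,170,430,330),5)
p,d=env.read_camera('top'); save('t_h1',p,(360,170,450,250),8)
X=cloud(cam('top'),d); Q=X[170:250,360:450].reshape(-1,3)
print(env.state()['eef_pos'],env.state()['opening']*95.1)
print(tool([475.5,-363.5,90],3.126))
E
```

```text
[ 473.71217755 -362.94103523  224.94872514] 50.253706773298774
(array([ -2.8,  -1.4, 134.9]), np.float64(-0.0012))
```

View pics/s_h1.png

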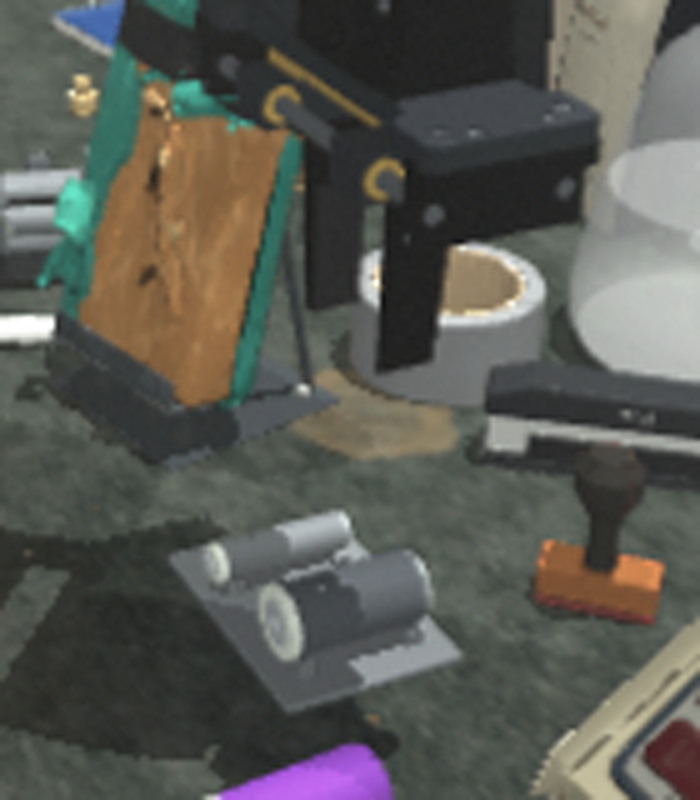

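View pics/t_h1.png

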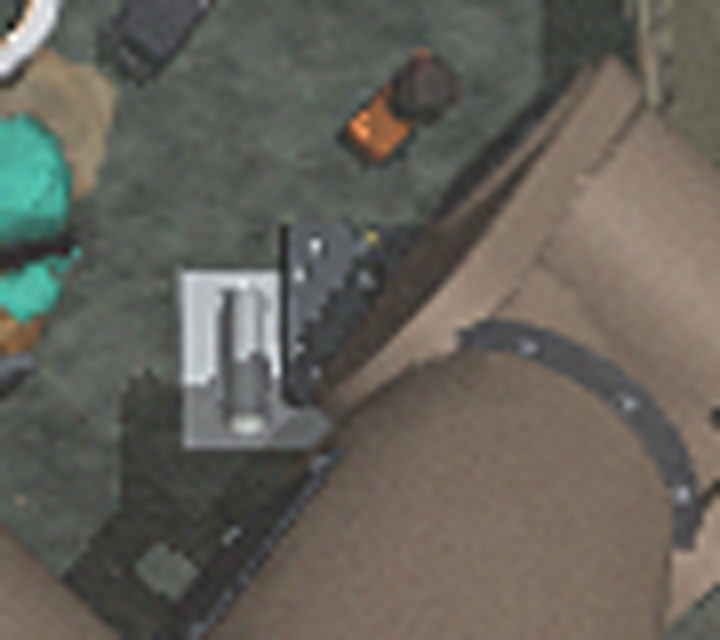

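The scene view shows the gripper above the caddy. Its near fingertip corners are at about (365.6,244.4) and (376.4,242), and the far tip is near (354,231). The top view is blocked by the arm. I'll compare the fingertip's predicted pixels with these to check the calibration.

```bash
python3 - <<'E'
from h import *
c=cam('scene'); p=np.array([474.9,-364.2,228.5-77.6])
for y in (-37,-25,25,37):
    for x in (-10,10): print(x,y,proj(c,[p+[x,y,0]])[0].round(1))
s=env.state();print(s['t'],s['eef_pos'])
E
```

```text
-10 -37 [369.  246.5]
10 -37 [378.1 244.2]
-10 -25 [365.6 243.6]
10 -25 [374.6 241.4]
-10 25 [352.6 232.4]
10 25 [361.2 230.4]
-10 37 [349.7 229.9]
10 37 [358.2 227.9]
3.3 [ 473.71217755 -362.94103523  224.94872514]
```

>>> play_rows:
  hand: 50
  targets:
    - {"linear":[0,0,50]}
    - {"linear":[0,0,95]}
    - {"linear":[0,0,120]}
    - {"linear":[0,0,134]}
    - {"linear":[0,0,140]}
    - {"linear":[0,0,140]}
    - {"linear":[0,0,140]}

```text
validation failed for argument at $.ta...
```

```bash
python3 - <<'E'
from h import *
p,d=env.read_camera('scene'); save('s_h2',p,(310,220,400,330),6)
s=env.state();print(s['t'],s['eef_pos'],s['ft_force'])
E
```

```text
3.35 [ 474.89982557 -363.37323506  228.64257202] [1.17216308 0.30255307 0.64891148]
```

View pics/s_h2.png

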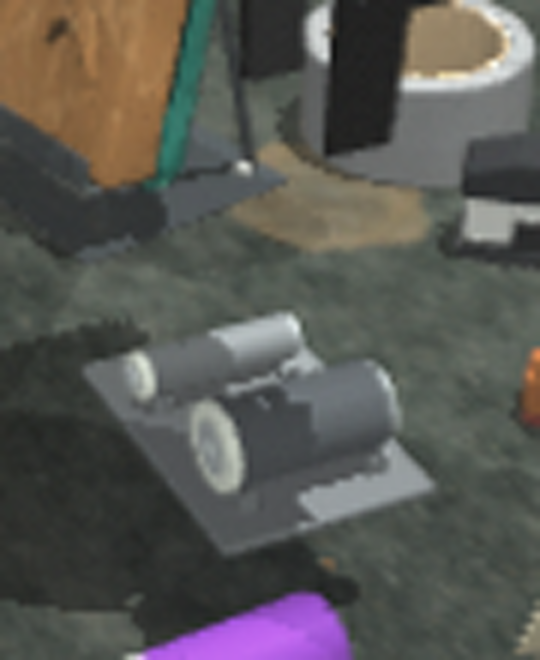

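The move was refused because "turn" is required in every row, so the arm is unchanged in the picture. I'll resend it.

>>> play_rows:
  hand: 50
  targets:
    - {"linear":[0,0,50],"turn":0}
    - {"linear":[0,0,95],"turn":0}
    - {"linear":[0,0,120],"turn":0}
    - {"linear":[0,0,134],"turn":0}
    - {"linear":[0,0,140],"turn":0}
    - {"linear":[0,0,140],"turn":0}
    - {"linear":[0,0,140],"turn":0}

```text
t: 4.22
eef_pos: [475.7, -363.8, 91.3]
tcp_rot: [-3.141, 0.001, 3.126]
ft_force: [0.0, 0.4, 0.5]
opening: 0.528
```

```bash
python3 - <<'E'
from h import *
p,d=env.read_camera('scene'); save('s_h3',p,(310,220,400,330),6)
s=env.state();print(s['t'],s['eef_pos'],s['ft_force'])
E
```

```text
4.275 [ 475.65658679 -363.75124669   91.137062  ] [ 0.59143435  0.15381586 -0.31836977]
```

View pics/s_h3.png

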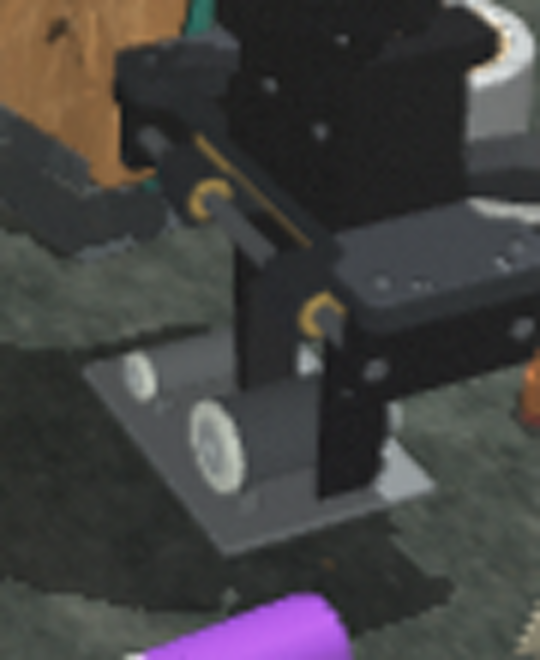

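The fingers straddle the dark cell, slightly towards its flat end, and the thin cell is clear. I'll close the grip and lift.

>>> play_rows:
  hand: 25
  targets:
    - {"linear":[0,0,0],"turn":0}
    - {"linear":[0,0,0],"turn":0}
    - {"linear":[0,0,0],"turn":0}
    - {"linear":[0,0,0],"turn":0}
    - {"linear":[0,0,-4],"turn":0}
    - {"linear":[0,0,-12],"turn":0}
    - {"linear":[0,0,-30],"turn":0}
    - {"linear":[0,0,-60],"turn":0}
    - {"linear":[0,0,-60],"turn":0}
    - {"linear":[0,0,-60],"turn":0}

```text
t: 5.52
eef_pos: [475.2, -363.4, 150.3]
tcp_rot: [-3.142, 0.0, 3.126]
ft_force: [0.1, -0.1, -1.5]
opening: 0.328
```

```bash
python3 - <<'E'
from h import *
p,d=env.read_camera('scene'); save('s_h4',p,(310,180,400,320),5)
s=env.state();print(s['t'],s['eef_pos'],s['ft_force'],s['moment'],s['opening']*95.1)
E
```

```text
5.575 [ 475.1428323  -363.31939515  149.82057701] [-0.49206342  0.05307474 -1.35329343] [-0.02247731  0.01339125 -0.02952757] 31.741715004270013
```

View pics/s_h4.png

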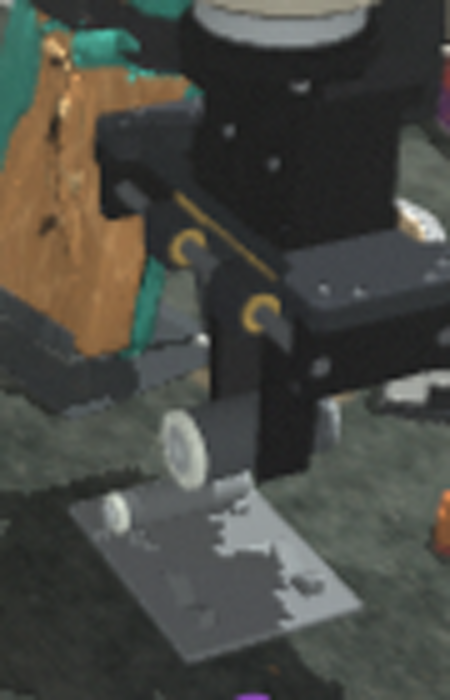

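The cell is held level with its cap towards the robot. In the picture the ring is at (185,450) of the crop, and the caddy and thin cell are undisturbed. The plan is to carry it over the parcel, rest the cap end on the head's front edge and lower the grip, so the cell pivots in the pads to about 25° before tucking.

```bash
cat >> h.py <<'E'
CO=np.array([526.2,64.5]);CY=np.deg2rad(163.15)
CR=np.array([[np.cos(CY),-np.sin(CY)],[np.sin(CY),np.cos(CY)]])
def chw(x,y=-37): return CO+CR@np.array([x,y])
def whc(p): return CR.T@(np.asarray(p)[:2]-CO)
def shift(cmd,yaw,world):
    """tool pointing down with given yaw: shift from commanded world pos"""
    x=np.array([np.cos(yaw),np.sin(yaw),0]);y=np.array([np.sin(yaw),-np.cos(yaw),0])
    d=np.asarray(world)-cmd; return [round(float(v),1) for v in (d@x,d@y,-d[2])]
E
python3 - <<'E'
from h import *
g=chw(11);print(g)
cmd=np.array([475.3,-363.3,150.25]);yaw=3.126
for w in ([475,-363,380],[520,-150,380],[g[0],g[1],380],[g[0],g[1],170]): print(shift(cmd,yaw,w))
print('turn',yaw-CY)
E
```

```text
[526.39734695 103.10001366]
[0.3, 0.3, -229.8]
[-41.4, 214.0, -229.8]
[-43.8, 467.1, -229.8]
[-43.8, 467.1, -19.8]
turn 0.2784953253712512
```

>>> play_rows:
  hand: 25
  targets:
    - {"linear":[0,0,-50],"turn":0}
    - {"linear":[0,0,-110],"turn":0}
    - {"linear":[0,0,-170],"turn":0}
    - {"linear":[0,0,-230],"turn":0}
    - {"linear":[-10,55,-230],"turn":0}
    - {"linear":[-20,115,-230],"turn":0.1}
    - {"linear":[-30,175,-230],"turn":0.2}
    - {"linear":[-41,235,-230],"turn":0.278}
    - {"linear":[-42,295,-230],"turn":0.278}
    - {"linear":[-43,355,-230],"turn":0.278}
    - {"linear":[-44,415,-230],"turn":0.278}
    - {"linear":[-44,467,-230],"turn":0.278}
    - {"linear":[-44,467,-200],"turn":0.278}
    - {"linear":[-44,467,-150],"turn":0.278}
    - {"linear":[-44,467,-95],"turn":0.278}
    - {"linear":[-44,467,-50],"turn":0.278}
    - {"linear":[-44,467,-30],"turn":0.278}
    - {"linear":[-44,467,-20],"turn":0.278}
    - {"linear":[-44,467,-20],"turn":0.278}

```text
t: 7.95
eef_pos: [526.7, 102.7, 169.8]
tcp_rot: [-3.141, -0.001, 2.848]
ft_force: [-0.2, 0.2, -1.3]
opening: 0.331
```

```bash
python3 - <<'E'
from h import *
p,d=env.read_camera('scene'); save('s_h5',p,(240,100,380,240),5)
p,d=env.read_camera('top'); save('t_h5',p,(250,160,350,240),8)
s=env.state();print(s['t'],s['eef_pos'],s['tcp_rot'],s['ft_force'],s['opening']*95.1,whc(s['eef_pos']))
E
```

```text
8.05 [527.03923183 102.74781484 170.88620556] [3.14118493e+00 9.42324213e-04 2.84782459e+00] [-0.23794524  0.43588061 -1.75915325] 31.56678399339535 [ 10.28358238 -36.84898348]
```

View pics/s_h5.png

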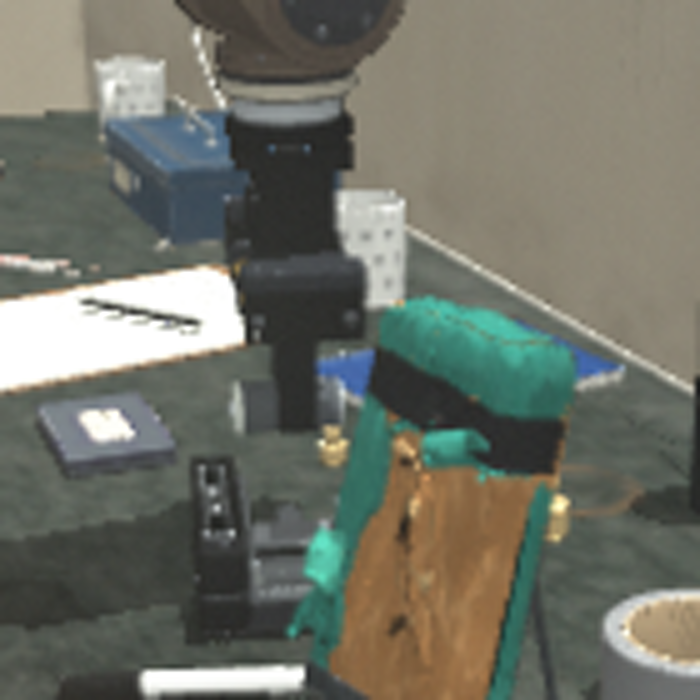

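View pics/t_h5.png

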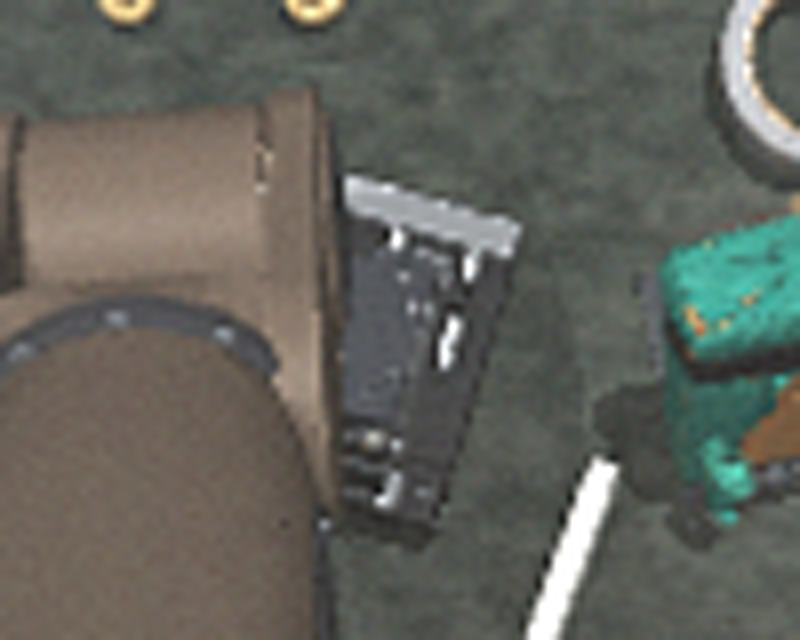

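```bash
cat > pc.py <<'E'
from h import *
def pred(off=-4,th=0,crop=(240,100),s=5,tcp=None):
    st=env.state(); t=st['eef_pos'] if tcp is None else tcp; yaw=st['tcp_rot'][2]
    ax=np.array([np.cos(yaw)*np.cos(th),np.sin(yaw)*np.cos(th),np.sin(th)])
    g=t+[0,0,-67.5]; c=g-off*ax
    for n,v in (('cap',36),('rim',33),('flat',-33)):
        q=proj(cam('scene'),[c+v*ax])[0]; print(n,(c+v*ax).round(1),'charger',whc(c+v*ax).round(1),'px',q.round(1),'crop',((q-crop+.5)*s).round(0))
if __name__=='__main__':
    pred()
E
python3 pc.py; python3 - <<'E'
from h import *
im=cv2.imread('pics/s_h5.png'); cv2.imwrite('pics/s_h5z.png',cv2.resize(im[340:480,180:400],None,fx=3.5,fy=3.5,interpolation=cv2.INTER_CUBIC))
E
```

```text
cap [488.8 114.3 103.4] charger [ 50.3 -36.8] px [285.8 181.3] crop [231. 409.]
rim [491.6 113.5 103.4] charger [ 47.3 -36.8] px [286.7 181.3] crop [236. 409.]
flat [554.8  94.4 103.4] charger [-18.7 -36.9] px [308.1 180.1] crop [343. 403.]
```

View pics/s_h5z.png

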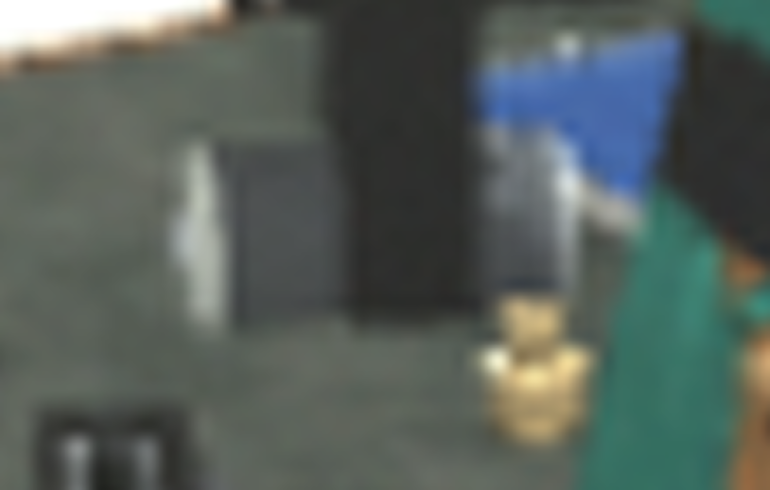

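Prediction and picture agree: cap at crop x 229 against 231 predicted, flat end at 345 against 343. The grip is therefore about 4 mm from the cell's middle, towards the flat end. Next I'll move 4 mm towards the head and lower to just before contact.

>>> play_rows:
  hand: 25
  targets:
    - {"linear":[4,0,10],"turn":0}
    - {"linear":[4,0,20],"turn":0}
    - {"linear":[4,0,25],"turn":0}
    - {"linear":[4,0,27],"turn":0}
    - {"linear":[4,0,29],"turn":0}
    - {"linear":[4,0,31],"turn":0}

```text
t: 8.8
eef_pos: [523.4, 103.8, 139.6]
tcp_rot: [3.141, 0.001, 2.848]
ft_force: [2.2, -2.0, 5.2]
opening: 0.33
```

>>> play_rows:
  targets:
    - {"linear":[0,0,1.5],"turn":0}
    - {"linear":[0,0,3],"turn":0}
    - {"linear":[0,0,3],"turn":0}

```text
t: 9.18
eef_pos: [523.9, 103.7, 137.0]
tcp_rot: [3.141, 0.003, 2.848]
ft_force: [2.2, -2.1, 5.9]
opening: 0.33
```

```bash
python3 - <<'E'
from h import *
p,d=env.read_camera('scene'); save('s_h6',p,(270,160,330,230),8)
s=env.state();print(s['t'],s['eef_pos'],s['tcp_rot'],s['ft_force'],s['moment'],s['opening']*95.1,whc(s['eef_pos']))
E
python3 -c "
from pc import *
pred(-4,np.deg2rad(0),(270,160),8); pred(-4,np.deg2rad(8),(270,160),8)"
```

```text
9.225 [523.92507673 103.7001348  136.99235564] [3.14069674e+00 2.93429545e-03 2.84787726e+00] [ 3.41375177 -2.26494651  4.78507735] [-0.38992548 -0.27035923  0.02236628] 31.30161515220217 [ 13.54008339 -36.85772627]
cap [485.6 115.3  69.5] charger [ 53.5 -36.8] px [285.1 191.7] crop [125. 257.]
rim [488.5 114.4  69.5] charger [ 50.5 -36.8] px [286.1 191.6] crop [133. 257.]
flat [551.7  95.3  69.5] charger [-15.5 -36.9] px [307.3 190.4] crop [302. 247.]
cap [486.  115.2  75.1] charger [ 53.2 -36.8] px [285.2 190. ] crop [125. 244.]
rim [488.9 114.3  74.6] charger [ 50.2 -36.8] px [286.2 190.1] crop [133. 245.]
flat [551.4  95.4  65.5] charger [-15.2 -36.9] px [307.2 191.6] crop [302. 257.]
```

View pics/s_h6.png

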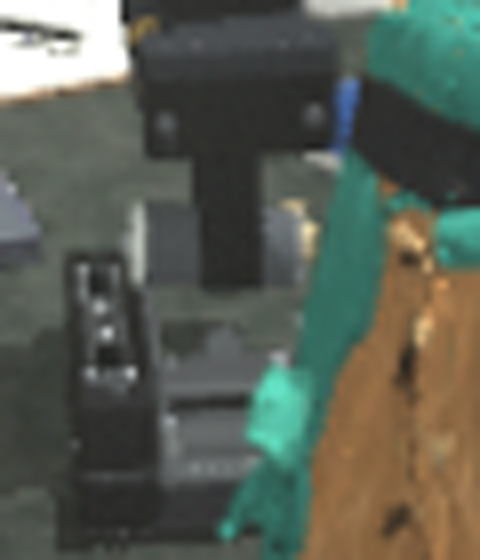

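The force holds at about 6.5 N while lowering, so the cell is pivoting in the pads as planned. The picture shows the cap ring at (140,240) resting above the head at (110,270). I'll carry on lowering.

>>> play_rows:
  targets:
    - {"linear":[0,0,1.5],"turn":0}
    - {"linear":[0,0,3],"turn":0}
    - {"linear":[0,0,4.5],"turn":0}
    - {"linear":[0,0,6],"turn":0}
    - {"linear":[0,0,6],"turn":0}

```text
t: 9.85
eef_pos: [524.2, 103.7, 131.1]
tcp_rot: [3.14, 0.004, 2.848]
ft_force: [3.3, -3.1, 5.3]
opening: 0.33
```

```bash
python3 - <<'E'
from h import *
p,d=env.read_camera('scene'); save('s_h7',p,(270,160,330,230),8)
s=env.state();print(s['t'],s['eef_pos'],s['ft_force'],s['moment'],s['opening']*95.1,whc(s['eef_pos']))
E
python3 -c "
from pc import *
pred(-4,np.deg2rad(10),(270,160),8); pred(-4,np.deg2rad(20),(270,160),8)"
```

```text
9.9 [524.25798393 103.66701528 131.11770334] [ 4.53421994 -2.85003486  4.23593013] [-0.44047843 -0.50760358  0.04097665] 31.55688127592068 [ 13.21186866 -36.92252752]
cap [486.6 115.1  70.6] charger [ 52.6 -36.9] px [285.4 191.3] crop [127. 255.]
rim [489.4 114.2  70. ] charger [ 49.6 -36.9] px [286.4 191.4] crop [135. 255.]
flat [551.6  95.4  58.6] charger [-15.3 -36.9] px [307.3 193.6] crop [302. 273.]
cap [488.3 114.5  77.3] charger [ 50.8 -36.9] px [285.9 189.3] crop [131. 238.]
rim [491.  113.7  76.3] charger [ 48.  -36.9] px [286.8 189.5] crop [139. 240.]
flat [550.3  95.8  53.7] charger [-14.  -36.9] px [306.9 195.1] crop [299. 285.]
```

View pics/s_h7.png

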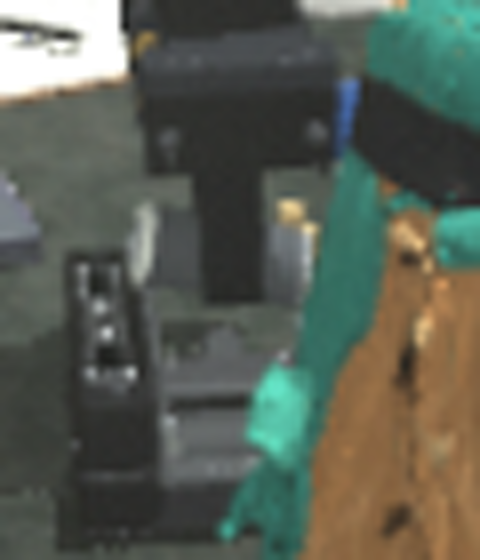

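>>> play_rows:
  targets:
    - {"linear":[0,0,1.5],"turn":0}
    - {"linear":[0,0,3],"turn":0}
    - {"linear":[0,0,4.5],"turn":0}
    - {"linear":[0,0,4.5],"turn":0}
    - {"linear":[0,0,4.5],"turn":0}

```text
t: 10.52
eef_pos: [524.1, 103.7, 126.5]
tcp_rot: [3.14, 0.003, 2.848]
ft_force: [4.1, -3.2, 5.8]
opening: 0.328
```

```bash
python3 - <<'E'
from h import *
p,d=env.read_camera('scene'); save('s_h8',p,(270,160,330,230),8)
s=env.state();print(s['t'],s['eef_pos'],s['ft_force'],s['moment'],s['opening']*95.1,whc(s['eef_pos']))
E
python3 -c "
from pc import *
pred(-4,np.deg2rad(20),(270,160),8); pred(-4,np.deg2rad(26),(270,160),8)"
```

```text
10.575 [524.114601   103.71295024 126.50209254] [ 5.07370882 -2.96799195  5.77360169] [-0.47074392 -0.61529528  0.04646193] 31.277905081730946 [ 13.36241075 -36.92492836]
cap [488.1 114.6  72.7] charger [ 51.  -36.9] px [285.9 190.7] crop [131. 249.]
rim [490.8 113.8  71.7] charger [ 48.1 -36.9] px [286.9 190.9] crop [139. 251.]
flat [550.2  95.8  49.1] charger [-13.9 -36.9] px [306.9 196.5] crop [299. 296.]
cap [489.7 114.1  76.5] charger [ 49.3 -36.9] px [286.4 189.5] crop [135. 240.]
rim [492.3 113.3  75.2] charger [ 46.6 -36.9] px [287.3 189.8] crop [142. 243.]
flat [549.1  96.2  46.3] charger [-12.7 -36.9] px [306.5 197.3] crop [296. 303.]
```

View pics/s_h8.png

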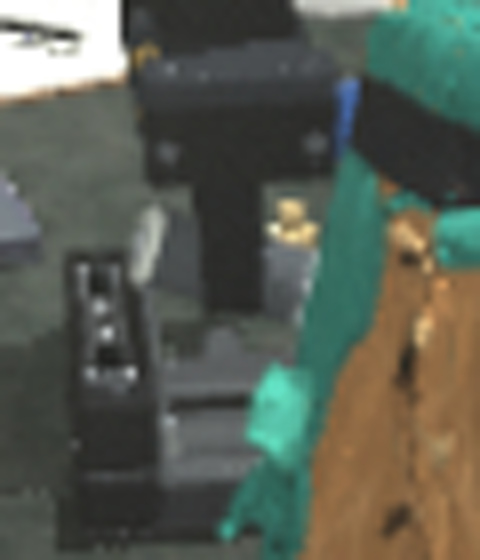

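The ring centre at (148,242) matches the prediction for a tilt of about 26°, which was (142,243). I'll ease off the head, back away towards the slider, then lower and tuck the flat end slowly against its face.

>>> play_rows:
  targets:
    - {"linear":[0,0,-2],"turn":0}
    - {"linear":[-3,0,-2],"turn":0}
    - {"linear":[-6,0,-2],"turn":0}
    - {"linear":[-9,0,-2],"turn":0}
    - {"linear":[-10,0,-1],"turn":0}
    - {"linear":[-10.5,0,1],"turn":0}
    - {"linear":[-11,0,2.2],"turn":0}
    - {"linear":[-12,0,2.2],"turn":0}
    - {"linear":[-12,0,2.2],"turn":0}

```text
t: 11.7
eef_pos: [534.5, 100.4, 123.5]
tcp_rot: [3.142, -0.0, 2.848]
ft_force: [-0.0, 0.0, -1.3]
opening: 0.327
```

```bash
python3 - <<'E'
from h import *
p,d=env.read_camera('scene'); save('s_h9',p,(270,160,330,230),8)
s=env.state();print(s['t'],s['eef_pos'],s['ft_force'],s['moment'],s['opening']*95.1,whc(s['eef_pos']), CR.T@s['ft_force'][:2])
E
python3 -c "
from pc import *
pred(-4,np.deg2rad(26),(270,160),8)"
```

```text
11.75 [534.41931215 100.40761108 123.5089423 ] [-0.79696482  0.6484418   0.16578061] [ 0.00062524 -0.03865758  0.00706551] 31.65955527397381 [  2.54200365 -36.74849443] [ 0.95071061 -0.3895883 ]
cap [500.  110.8  73.5] charger [ 38.5 -36.7] px [289.9 190.2] crop [164. 246.]
rim [502.6 110.   72.2] charger [ 35.8 -36.7] px [290.8 190.5] crop [171. 248.]
flat [559.4  92.9  43.3] charger [-23.5 -36.8] px [310. 198.] crop [324. 308.]
```

View pics/s_h9.png

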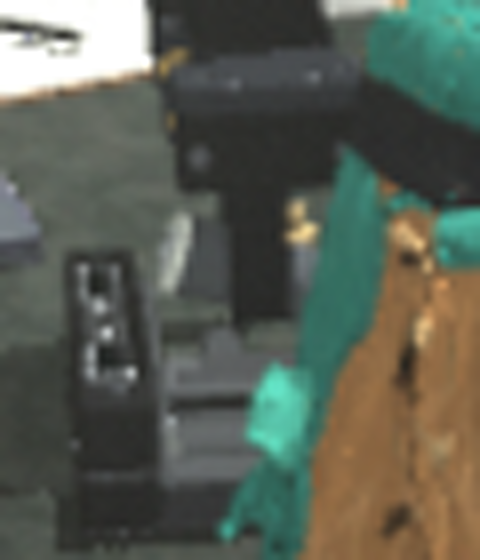

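>>> play_rows:
  targets:
    - {"linear":[-1,0,1],"turn":0}
    - {"linear":[-2,0,2],"turn":0}
    - {"linear":[-3,0,2],"turn":0}
    - {"linear":[-4,0,2],"turn":0}
    - {"linear":[-5,0,2],"turn":0}
    - {"linear":[-5,0,2],"turn":0}
    - {"linear":[-5,0,2],"turn":0}

```text
t: 12.62
eef_pos: [539.2, 98.9, 121.4]
tcp_rot: [3.142, 0.0, 2.848]
ft_force: [0.2, 0.3, -1.4]
opening: 0.334
```

```bash
python3 - <<'E'
from h import *
p,d=env.read_camera('scene'); save('s_h10',p,(270,160,330,230),8)
F=[]
s=env.state();print(s['t'],s['eef_pos'],s['ft_force'],s['moment'],s['opening']*95.1,whc(s['eef_pos']), CR.T@s['ft_force'][:2])
p,d=env.read_camera('top'); save('t_h10',p,(255,165,335,240),9)
s=env.state();print(s['t'],s['ft_force'],CR.T@s['ft_force'][:2])
E
```

```text
12.675 [539.2078168   98.92761508 121.47087648] [ 0.49190467 -0.29377795 -2.01231757] [-0.00088439 -0.06065579 -0.01451848] 31.660518542345606 [ -2.46991783 -36.72006922] [-0.55594224  0.13857817]
12.725 [ 0.97691564  0.35217703 -0.79781593] [-0.8328891  -0.62023269]
```

View pics/s_h10.png

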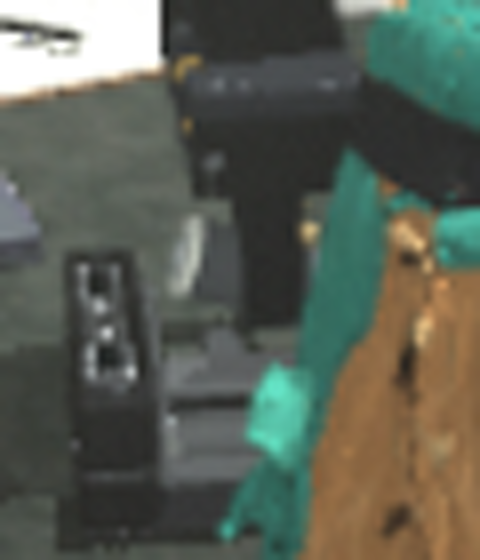

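View pics/t_h10.png

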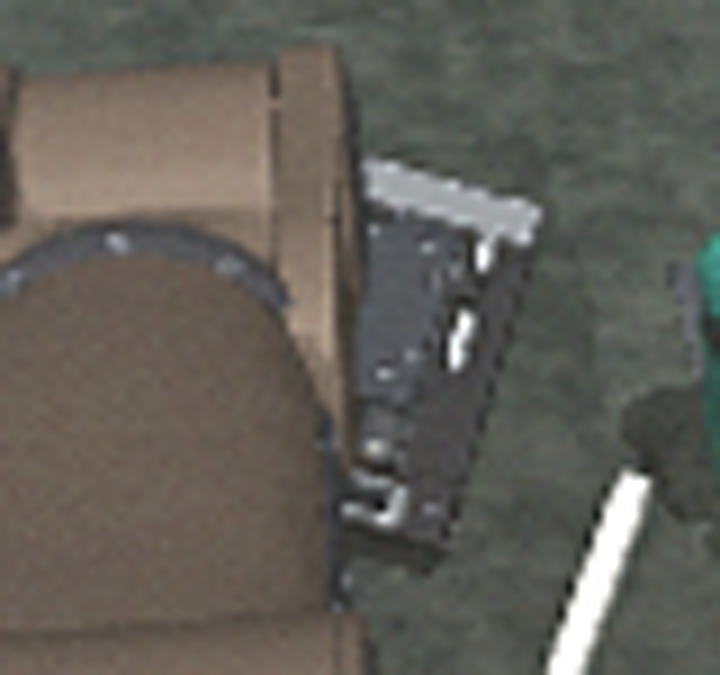

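```bash
python3 - <<'E'
from pc import *
st=env.state(); t=st['eef_pos']; yaw=st['tcp_rot'][2]
for deg in (0,8,14,20,26,32):
    th=np.deg2rad(deg)
    ax=np.array([np.cos(yaw)*np.cos(th),np.sin(yaw)*np.cos(th),np.sin(th)]); up=np.array([-np.cos(yaw)*np.sin(th),-np.sin(yaw)*np.sin(th),np.cos(th)]); side=np.cross(up,ax)
    c=t+[0,0,-67.5]+4*ax
    a=np.linspace(0,2*np.pi,72,endpoint=False)
    ring=c+31*ax+16*(np.cos(a)[:,None]*up+np.sin(a)[:,None]*side)
    q=(proj(cam('scene'),ring)-[270,160]+.5)*8
    i,j=q[:,1].argmin(),q[:,1].argmax()
    print(deg,'top',q[i].round(),'bot',q[j].round(),'left',q[:,0].min().round(),'right',q[:,0].max().round(),'flatbot z', (c-33*ax-16*up).round(1)[2], 'x',whc(c-33*ax-16*up).round(1)[0])
E
python3 - <<'E'
import cv2
im=cv2.imread('pics/s_h10.png'); cv2.imwrite('pics/s_h10z.png',cv2.resize(im[190:350,150:340],None,fx=4,fy=4,interpolation=cv2.INTER_CUBIC))
E
```

```text
0 top [178. 250.] bot [183. 332.] left 177.0 right 184.0 flatbot z 38.0 x -31.5
8 top [184. 239.] bot [178. 321.] left 176.0 right 187.0 flatbot z 34.1 x -29.0
14 top [190. 230.] bot [176. 312.] left 173.0 right 192.0 flatbot z 31.4 x -26.7
20 top [196. 223.] bot [175. 302.] left 172.0 right 198.0 flatbot z 29.0 x -24.3
26 top [202. 216.] bot [175. 293.] left 171.0 right 206.0 flatbot z 26.9 x -21.5
32 top [210. 209.] bot [175. 283.] left 172.0 right 214.0 flatbot z 25.1 x -18.6
```

View pics/s_h10z.png

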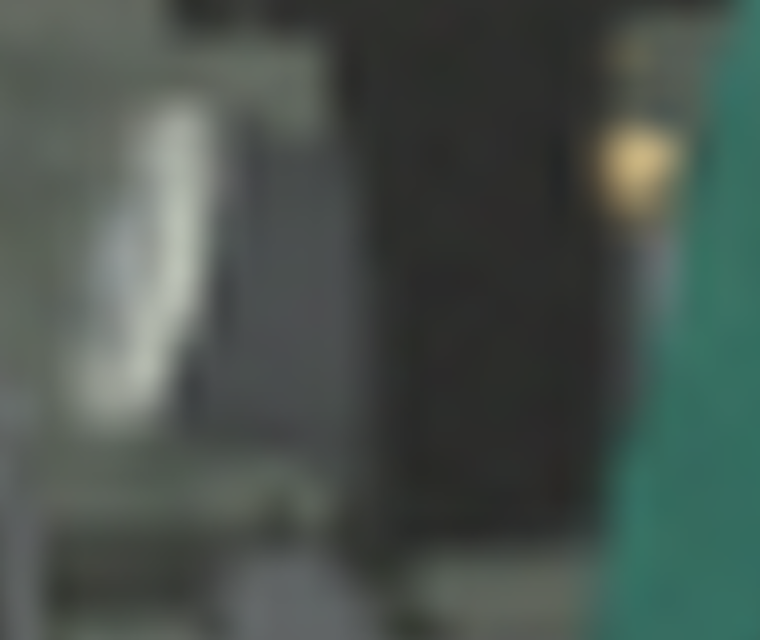

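```bash
python3 - <<'E'
from h import *
F=[];M=[]
for i in range(8):
    p,d=env.read_camera('scene'); s=env.state(); F.append(s['ft_force']);M.append(s['moment'])
F=np.array(F);print(F.mean(0),F.std(0),'charger',CR.T@F.mean(0)[:2],np.mean(M,0))
print(s['t'],s['eef_pos'],s['tau'])
E
```

```text
[-0.13574666 -0.12972545 -1.23306382] [0.63117445 0.43127826 0.45910047] charger [0.0923155  0.16350442] [-0.03621206 -0.0390987  -0.00098305]
13.125 [539.1920414   98.96038231 121.50360141] [ 8.86279321e-02 -5.93334210e+01 -1.53218544e+01  2.01419316e-02
  1.64111964e-01 -6.94350529e-04]
```

There is no contact force at all. The ring's slant and height (top (196,214), bottom (176,297)) fit a tilt of about 21° with the cell slipped up about 3 mm in the pads, so the flat end passed over the slider's top instead of in front of it. I'll back out the same way and use the head edge again to get more tilt.

>>> play_rows:
  targets:
    - {"linear":[0,0,-6],"turn":0}
    - {"linear":[0,0,-14],"turn":0}
    - {"linear":[0,0,-16],"turn":0}
    - {"linear":[8,0,-16],"turn":0}
    - {"linear":[17,0,-16],"turn":0}
    - {"linear":[17,0,-13],"turn":0}
    - {"linear":[17,0,-9],"turn":0}
    - {"linear":[17,0,-6],"turn":0}
    - {"linear":[17,0,-4],"turn":0}
    - {"linear":[17,0,-2],"turn":0}
    - {"linear":[17,0,-2],"turn":0}

```text
t: 14.5
eef_pos: [523.5, 103.7, 123.8]
tcp_rot: [3.141, 0.001, 2.848]
ft_force: [1.6, -2.3, 4.6]
opening: 0.332
```

>>> play_rows:
  targets:
    - {"linear":[0,0,1.5],"turn":0}
    - {"linear":[0,0,3],"turn":0}
    - {"linear":[0,0,4.5],"turn":0}
    - {"linear":[0,0,5],"turn":0}
    - {"linear":[0,0,5],"turn":0}

```text
t: 15.12
eef_pos: [523.6, 103.7, 118.9]
tcp_rot: [3.141, 0.002, 2.848]
ft_force: [2.0, -1.3, 5.3]
opening: 0.329
```

```bash
cat > ring.py <<'E'
from pc import *
def look(name,cr=(270,160,330,230),s=8):
    p,d=env.read_camera('scene'); save(name,p,(cr[0],cr[1],cr[2],cr[3]),s)
    st=env.state(); print(st['t'],st['eef_pos'].round(2),'F',st['ft_force'].round(2),'ch',(CR.T@st['ft_force'][:2]).round(2),'M',st['moment'].round(2),'grip ch',whc(st['eef_pos']).round(2),'axz',(st['eef_pos'][2]-67.5).round(2),st['opening']*95.1)
    return p
def rings(degs,up0=0,cr=(270,160),s=8):
    st=env.state(); t=st['eef_pos']; yaw=st['tcp_rot'][2]
    for deg in degs:
        th=np.deg2rad(deg)
        ax=np.array([np.cos(yaw)*np.cos(th),np.sin(yaw)*np.cos(th),np.sin(th)]); up=np.array([-np.cos(yaw)*np.sin(th),-np.sin(yaw)*np.sin(th),np.cos(th)]); side=np.cross(up,ax)
        c=t+[0,0,-67.5+up0]+4*ax
        a=np.linspace(0,2*np.pi,72,endpoint=False)
        q=(proj(cam('scene'),c+31*ax+16*(np.cos(a)[:,None]*up+np.sin(a)[:,None]*side))-[cr[0],cr[1]]+.5)*s
        i,j=q[:,1].argmin(),q[:,1].argmax(); b=c-33*ax-16*up; rb=c+33*ax-16*up
        print(deg,'top',q[i].round(),'bot',q[j].round(),'flat bottom x,z',whc(b)[0].round(1),b[2].round(1),'rim bottom',whc(rb)[0].round(1),rb[2].round(1))
E
python3 -c "
from ring import *
look('s_h11'); rings([18,22,26,30,34]); rings([22,26,30],3.5)"
```

```text
15.175 [523.6  103.73 118.93] F [ 1.87 -2.06  4.81] ch [-2.39  1.43] M [-0.2  -0.08  0.09] grip ch [ 13.86 -36.8 ] axz 51.43 31.298288029778057
18 top [152. 234.] bot [133. 314.] flat bottom x,z -8.8 27.3 rim bottom 54.0 47.6
22 top [156. 229.] bot [133. 308.] flat bottom x,z -7.0 25.7 rim bottom 54.2 50.5
26 top [161. 224.] bot [133. 301.] flat bottom x,z -5.2 24.3 rim bottom 54.1 53.3
30 top [166. 220.] bot [133. 295.] flat bottom x,z -3.3 23.1 rim bottom 53.9 56.1
34 top [171. 216.] bot [134. 289.] flat bottom x,z -1.2 21.9 rim bottom 53.5 58.9
22 top [156. 220.] bot [132. 299.] flat bottom x,z -7.0 29.2 rim bottom 54.2 54.0
26 top [160. 216.] bot [132. 293.] flat bottom x,z -5.2 27.8 rim bottom 54.1 56.8
30 top [165. 211.] bot [133. 287.] flat bottom x,z -3.3 26.6 rim bottom 53.9 59.6
```

View pics/s_h11.png

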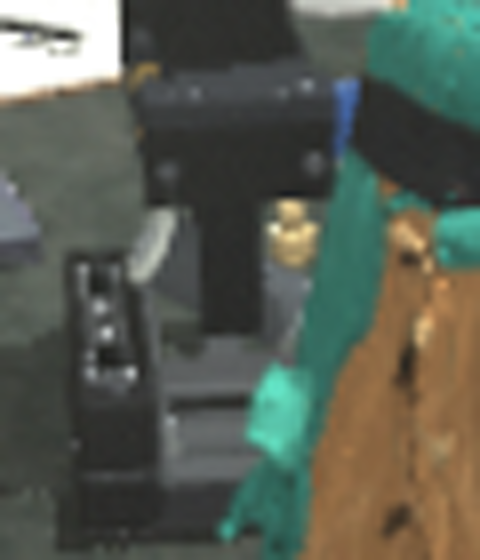

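The ring now runs from (165,210) to about (135,280). That is about 29–30° of tilt with about 5 mm of slip, so the flat end's lower edge is near z 29, in front of and below the plate's top edge. I'll move towards the slider slowly.

>>> play_rows:
  targets:
    - {"linear":[0,0,-1],"turn":0}
    - {"linear":[-2,0,-1],"turn":0}
    - {"linear":[-4,0,-1],"turn":0}
    - {"linear":[-6,0,-1],"turn":0}
    - {"linear":[-8,0,-1],"turn":0}
    - {"linear":[-10,0,-1],"turn":0}
    - {"linear":[-11.5,0,-1],"turn":0}
    - {"linear":[-13,0,-1],"turn":0}
    - {"linear":[-13,0,-1],"turn":0}

```text
t: 16.3
eef_pos: [535.4, 100.1, 119.5]
tcp_rot: [3.142, -0.0, 2.848]
ft_force: [-2.4, 0.5, -0.6]
opening: 0.335
```

```bash
python3 -c "
from ring import *
look('s_h12'); rings([26,30,34],4);
F=[]
for i in range(3):
    env.read_camera('scene'); F.append(env.state()['ft_force'])
f=np.mean(F,0); print(f, CR.T@f[:2])"
```

```text
16.35 [535.39 100.08 119.51] F [-2.98  1.04 -2.14] ch [ 3.15 -0.13] M [0.05 0.56 0.01] grip ch [  1.52 -36.72] axz 52.01 31.601206582530708
26 top [193. 212.] bot [164. 289.] flat bottom x,z -17.5 28.9 rim bottom 41.8 57.9
30 top [197. 207.] bot [164. 282.] flat bottom x,z -15.6 27.7 rim bottom 41.6 60.7
34 top [202. 203.] bot [165. 276.] flat bottom x,z -13.6 26.5 rim bottom 41.1 63.4
[-2.57512211  0.00794119 -1.31508377] [2.46686604 0.73884295]
```

View pics/s_h12.png

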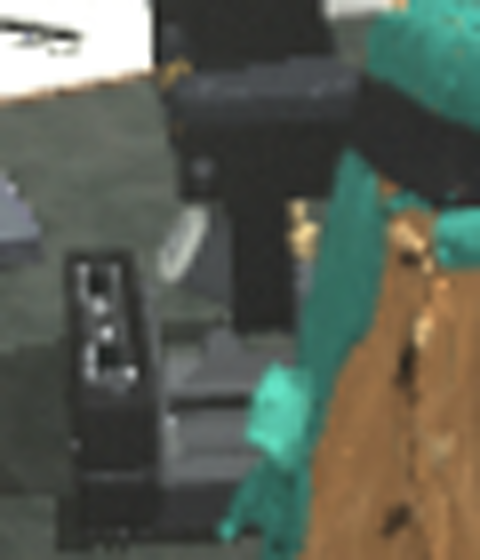

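The charger-x force is now about +2.5 N, so the flat end is on the slider with it back about 3–4 mm. The ring, from (200,208) to (168,282), puts the cap near z 76, well above the noses. I'll push back further and then lower, both slowly.

>>> play_rows:
  targets:
    - {"linear":[-1,0,0],"turn":0}
    - {"linear":[-2,0,0],"turn":0}
    - {"linear":[-3,0,0],"turn":0}
    - {"linear":[-4,0,0],"turn":0}
    - {"linear":[-5,0,0],"turn":0}
    - {"linear":[-6,0,0],"turn":0}
    - {"linear":[-7,0,0],"turn":0}
    - {"linear":[-7,0,1],"turn":0}
    - {"linear":[-7,0,2],"turn":0}
    - {"linear":[-7,0,3],"turn":0}
    - {"linear":[-7,0,4],"turn":0}
    - {"linear":[-7,0,5],"turn":0}
    - {"linear":[-7,0,6],"turn":0}
    - {"linear":[-7,0,7],"turn":0}
    - {"linear":[-7,0,8],"turn":0}
    - {"linear":[-7,0,8],"turn":0}

```text
t: 18.5
eef_pos: [542.4, 98.2, 111.9]
tcp_rot: [3.141, 0.001, 2.848]
ft_force: [-4.9, 1.8, 3.9]
opening: 0.334
```

```bash
python3 -c "
from ring import *
look('s_h13'); rings([22,26,30,34],4);
F=[]
for i in range(3):
    env.read_camera('scene'); F.append(env.state()['ft_force'])
f=np.mean(F,0); print(f, CR.T@f[:2])"
```

```text
18.55 [542.35  98.19 111.86] F [-4.91  1.26  4.71] ch [5.06 0.21] M [0.33 0.66 0.03] grip ch [ -5.69 -36.93] axz 44.36 31.129583188042112
22 top [207. 233.] bot [183. 312.] flat bottom x,z -26.6 22.7 rim bottom 34.6 47.4
26 top [211. 229.] bot [183. 306.] flat bottom x,z -24.7 21.3 rim bottom 34.6 50.2
30 top [216. 224.] bot [184. 299.] flat bottom x,z -22.8 20.0 rim bottom 34.4 53.0
34 top [222. 220.] bot [185. 293.] flat bottom x,z -20.8 18.9 rim bottom 33.9 55.8
[-4.07578876  1.53225882  5.7429396 ] [ 4.34495396 -0.28503712]
```

View pics/s_h13.png

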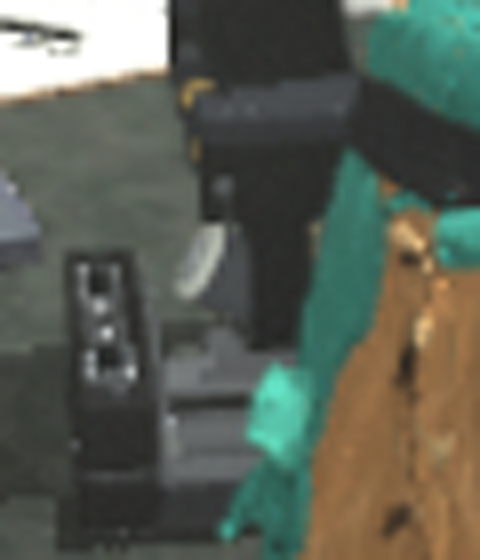

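Lift is about 7 N and back-force 4.3 N. That fits the tilted flat face wedging on the plate's top edge with the slider back about 15 mm. The ring at (217,225)–(185,298) still reads 30°, so the trough isn't reached yet. I'll continue gently.

>>> play_rows:
  targets:
    - {"linear":[0,0,0.7],"turn":0}
    - {"linear":[0,0,1.4],"turn":0}
    - {"linear":[0,0,2.1],"turn":0}
    - {"linear":[0,0,2.8],"turn":0}
    - {"linear":[0,0,3.5],"turn":0}
    - {"linear":[0,0,4],"turn":0}
    - {"linear":[0,0,4],"turn":0}

```text
t: 19.58
eef_pos: [542.2, 98.2, 107.8]
tcp_rot: [3.141, 0.001, 2.848]
ft_force: [-5.0, 1.8, 5.9]
opening: 0.329
```

```bash
python3 -c "
from ring import *
look('s_h14'); rings([18,22,26,30],4);
F=[]
for i in range(3):
    env.read_camera('scene'); F.append(env.state()['ft_force'])
f=np.mean(F,0); print(f, CR.T@f[:2])"
```

```text
19.625 [542.22  98.17 107.81] F [-5.02  1.2   5.72] ch [5.15 0.3 ] M [ 0.25  0.69 -0.  ] grip ch [ -5.57 -36.87] axz 40.31 31.431212759053267
18 top [202. 248.] bot [184. 328.] flat bottom x,z -28.2 20.1 rim bottom 34.6 40.5
22 top [206. 243.] bot [183. 322.] flat bottom x,z -26.5 18.6 rim bottom 34.7 43.3
26 top [211. 238.] bot [183. 315.] flat bottom x,z -24.6 17.2 rim bottom 34.7 46.2
30 top [216. 234.] bot [184. 309.] flat bottom x,z -22.7 16.0 rim bottom 34.5 49.0
[-5.25188241  2.02122256  5.7618264 ] [ 5.61228878 -0.41209726]
```

View pics/s_h14.png

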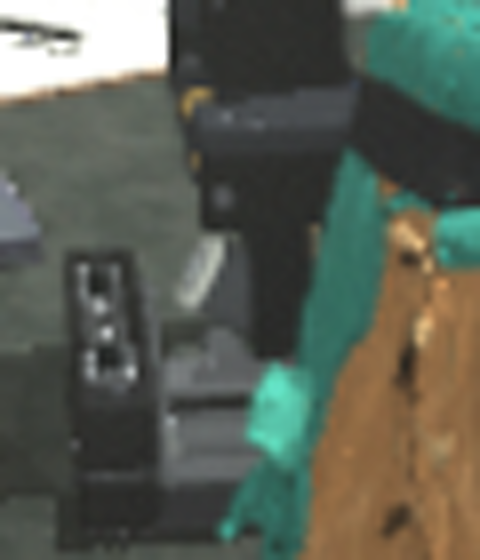

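>>> play_rows:
  targets:
    - {"linear":[0,0,0.7],"turn":0}
    - {"linear":[0,0,1.4],"turn":0}
    - {"linear":[0,0,2.1],"turn":0}
    - {"linear":[0,0,2.8],"turn":0}
    - {"linear":[0,0,2.8],"turn":0}

```text
t: 20.4
eef_pos: [542.2, 98.2, 105.4]
tcp_rot: [3.141, 0.001, 2.848]
ft_force: [-6.4, 1.7, 12.1]
opening: 0.33
```

```bash
python3 -c "
from ring import *
look('s_h15'); rings([18,22,26,30],4);
"
```

```text
20.45 [542.23  98.22 105.47] F [-6.91  2.04 12.37] ch [7.21 0.05] M [0.28 0.96 0.03] grip ch [ -5.57 -36.92] axz 37.97 31.870861393487925
18 top [203. 253.] bot [184. 333.] flat bottom x,z -28.2 17.8 rim bottom 34.6 38.2
22 top [206. 249.] bot [184. 327.] flat bottom x,z -26.5 16.3 rim bottom 34.7 41.0
26 top [211. 244.] bot [183. 321.] flat bottom x,z -24.6 14.9 rim bottom 34.7 43.8
30 top [216. 240.] bot [184. 315.] flat bottom x,z -22.7 13.6 rim bottom 34.5 46.6
```

View pics/s_h15.png

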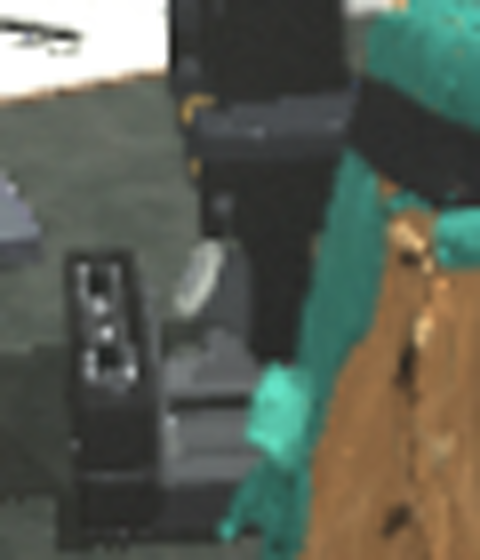

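The lift jumped to 12 N: the flat end has met the trough with its lower edge at about z 14, so the trough line is about 12 mm, matching the depth reading. Lowering further should pivot the cap end down in the pads. I'll check that the force levels off.

>>> play_rows:
  targets:
    - {"linear":[0,0,0.6],"turn":0}
    - {"linear":[0,0,1.2],"turn":0}
    - {"linear":[0,0,1.8],"turn":0}
    - {"linear":[0,0,1.8],"turn":0}

```text
t: 20.95
eef_pos: [542.2, 98.2, 103.8]
tcp_rot: [3.141, 0.001, 2.848]
ft_force: [-7.0, 1.8, 15.0]
opening: 0.332
```

>>> play_rows:
  targets:
    - {"linear":[0,0,0.6],"turn":0}
    - {"linear":[0,0,1.2],"turn":0}
    - {"linear":[0,0,1.2],"turn":0}

```text
t: 21.32
eef_pos: [542.2, 98.2, 102.7]
tcp_rot: [3.141, 0.001, 2.848]
ft_force: [-8.1, 1.7, 15.1]
opening: 0.328
```

```bash
python3 -c "
from ring import *
look('s_h16'); rings([14,18,22,26,30],4);
"
```

```text
21.375 [542.14  98.23 102.69] F [-6.74  1.8  15.31] ch [6.98 0.23] M [0.21 1.19 0.02] grip ch [ -5.48 -36.9 ] axz 35.19 31.576718274533413
14 top [198. 265.] bot [185. 346.] flat bottom x,z -29.7 16.7 rim bottom 34.3 32.6
18 top [203. 260.] bot [184. 340.] flat bottom x,z -28.1 15.0 rim bottom 34.7 35.4
22 top [206. 255.] bot [184. 334.] flat bottom x,z -26.4 13.5 rim bottom 34.8 38.2
26 top [211. 251.] bot [183. 327.] flat bottom x,z -24.5 12.1 rim bottom 34.8 41.0
30 top [216. 246.] bot [184. 321.] flat bottom x,z -22.6 10.8 rim bottom 34.6 43.8
```

View pics/s_h16.png

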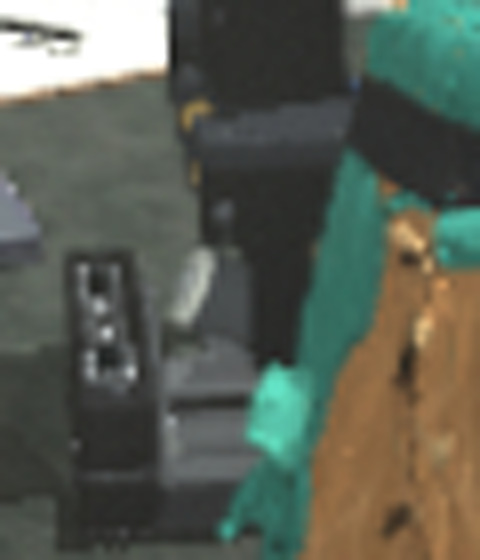

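The force has levelled at 15 N, and the ring at (205,250)–(178,326) shows the tilt falling to about 24°, so the cap end is coming down. I'll continue in small chunks.

>>> play_rows:
  targets:
    - {"linear":[0,0,0.6],"turn":0}
    - {"linear":[0,0,1.2],"turn":0}
    - {"linear":[0,0,1.8],"turn":0}
    - {"linear":[0,0,2.4],"turn":0}
    - {"linear":[0,0,3],"turn":0}
    - {"linear":[0,0,3],"turn":0}

```text
t: 22.12
eef_pos: [542.1, 98.1, 99.6]
tcp_rot: [3.141, 0.001, 2.848]
ft_force: [-8.3, 0.2, 15.4]
opening: 0.331
```

```bash
python3 -c "
from ring import *
look('s_h17'); rings([6,10,14,18,22],5);
"
```

```text
22.175 [542.1   98.11  99.59] F [-7.83  0.02 15.51] ch [7.5  2.25] M [ 0.05  1.18 -0.03] grip ch [ -5.47 -36.78] axz 32.09 31.47482051504136
6 top [192. 281.] bot [189. 363.] flat bottom x,z -32.6 18.1 rim bottom 33.0 25.0
10 top [195. 276.] bot [187. 357.] flat bottom x,z -31.3 16.3 rim bottom 33.7 27.8
14 top [199. 270.] bot [185. 351.] flat bottom x,z -29.7 14.5 rim bottom 34.3 30.5
18 top [202. 265.] bot [184. 345.] flat bottom x,z -28.1 12.9 rim bottom 34.7 33.3
22 top [207. 260.] bot [184. 339.] flat bottom x,z -26.4 11.4 rim bottom 34.8 36.1
```

View pics/s_h17.png

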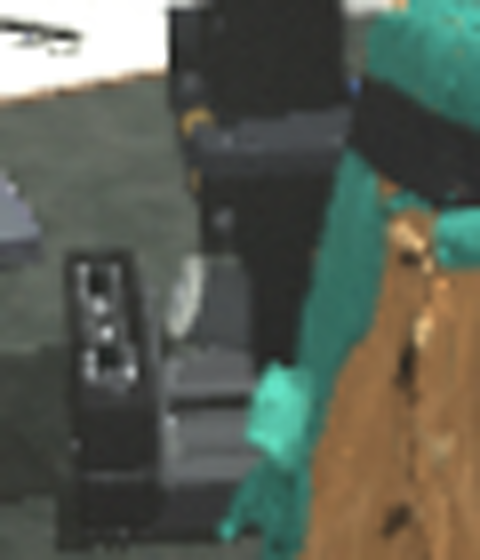

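The ring at (195,255)–(177,337) reads about 17°. The force is steady at 15.5 N and the rim's lower part is already below the nose tips. The fingertips are at z 22 and the rails at z 10, so there is room for a few more millimetres.

>>> play_rows:
  targets:
    - {"linear":[0,0,0.6],"turn":0}
    - {"linear":[0,0,1.2],"turn":0}
    - {"linear":[0,0,1.8],"turn":0}
    - {"linear":[0,0,2.4],"turn":0}
    - {"linear":[0,0,3],"turn":0}
    - {"linear":[0,0,3.6],"turn":0}
    - {"linear":[0,0,3.6],"turn":0}

```text
t: 23.05
eef_pos: [542.1, 98.0, 95.9]
tcp_rot: [3.141, 0.001, 2.848]
ft_force: [-6.9, -1.0, 13.6]
opening: 0.33
```

```bash
python3 -c "
from ring import *
look('s_h18'); rings([0,4,8,12,16],8);
"
```

```text
23.1 [542.13  98.    95.88] F [-6.97 -0.47 14.  ] ch [6.54 2.47] M [-0.11  1.07 -0.02] grip ch [ -5.54 -36.68] axz 28.38 31.471798778847717
0 top [188. 292.] bot [192. 373.] flat bottom x,z -34.5 20.4 rim bottom 31.5 20.4
4 top [190. 286.] bot [190. 367.] flat bottom x,z -33.4 18.4 rim bottom 32.5 23.0
8 top [193. 280.] bot [188. 362.] flat bottom x,z -32.0 16.5 rim bottom 33.3 25.7
12 top [197. 275.] bot [186. 356.] flat bottom x,z -30.6 14.7 rim bottom 34.0 28.4
16 top [201. 269.] bot [185. 350.] flat bottom x,z -29.0 13.0 rim bottom 34.4 31.2
```

View pics/s_h18.png

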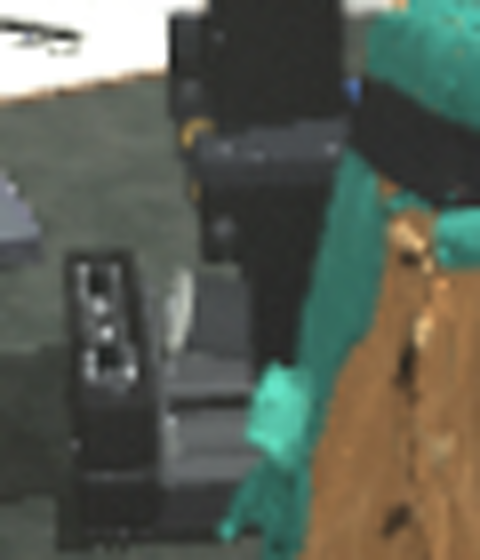

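The ring at (185,270)–(172,350) reads about 12.5°, but the cell has crept about 5 mm forward in the pads. I'll push back 4 mm to keep the rim clear of the nose fronts, then lower a little further.

>>> play_rows:
  targets:
    - {"linear":[-1,0,0],"turn":0}
    - {"linear":[-2,0,0],"turn":0}
    - {"linear":[-3,0,0],"turn":0}
    - {"linear":[-4,0,0],"turn":0}
    - {"linear":[-4,0,0.6],"turn":0}
    - {"linear":[-4.5,0,1.2],"turn":0}
    - {"linear":[-4.5,0,1.8],"turn":0}
    - {"linear":[-5,0,2.4],"turn":0}
    - {"linear":[-5,0,3],"turn":0}
    - {"linear":[-5,0,3],"turn":0}

```text
t: 24.35
eef_pos: [546.2, 96.7, 92.9]
tcp_rot: [-3.141, -0.001, 2.848]
ft_force: [-11.5, 0.5, 15.7]
opening: 0.327
```

```bash
python3 -c "
from ring import *
look('s_h19'); rings([0,4,8,12,16],9);
"
```

```text
24.4 [546.24  96.66  92.85] F [-10.01   0.99  14.62] ch [9.87 1.96] M [ 0.07  1.68 -0.01] grip ch [ -9.86 -36.59] axz 25.35 31.590806638894076
0 top [199. 296.] bot [204. 377.] flat bottom x,z -38.9 18.4 rim bottom 27.1 18.4
4 top [201. 290.] bot [201. 372.] flat bottom x,z -37.7 16.4 rim bottom 28.2 21.0
8 top [205. 284.] bot [199. 366.] flat bottom x,z -36.3 14.5 rim bottom 29.0 23.7
12 top [208. 279.] bot [197. 360.] flat bottom x,z -34.9 12.7 rim bottom 29.7 26.4
16 top [211. 274.] bot [196. 354.] flat bottom x,z -33.3 11.0 rim bottom 30.1 29.2
```

View pics/s_h19.png

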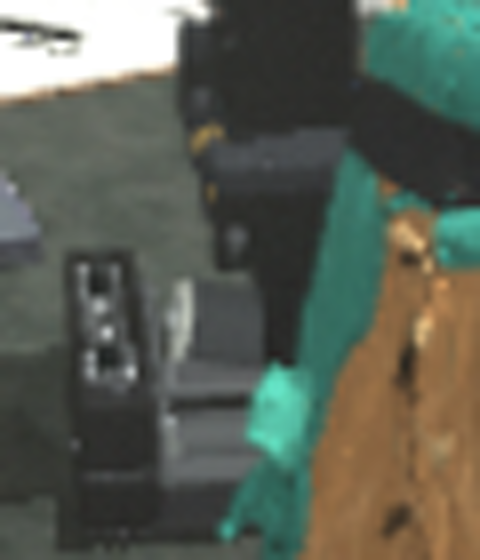

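The ring at (183,280)–(173,360) now reads about 10°. The cell's rim is just in front of the noses, its flat end is down at about z 30 and the slider is back about 12 mm. The cell creeps in the pads, so lowering further by grip gains little. I'll release it onto the slider and press the cap end from above with closed fingers.

>>> play_rows:
  hand: 42
  targets:
    - {"linear":[0,0,-0.5],"turn":0}
    - {"linear":[0,0,-1],"turn":0}
    - {"linear":[0,0,-1],"turn":0}
    - {"linear":[0,0,-1],"turn":0}

```text
t: 24.9
eef_pos: [547.0, 96.6, 93.0]
tcp_rot: [3.141, 0.0, 2.848]
ft_force: [0.4, 0.3, -0.5]
opening: 0.442
```

```bash
python3 -c "
from ring import *
look('s_h20')"
```

```text
24.95 [546.97  96.64  93.04] F [ 1.12 -0.68  0.54] ch [-1.27  0.33] M [ 0.02 -0.05  0.02] grip ch [-10.56 -36.78] axz 25.54 42.024109733064556
```

View pics/s_h20.png

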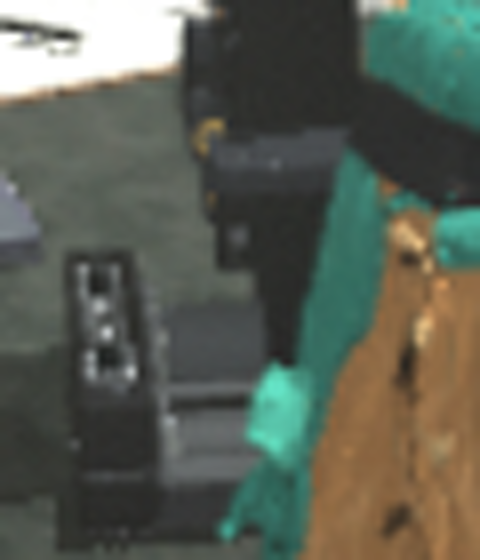

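After release the cell has dropped. Its top edge is level at about row 305 and the white ring, at (155,320), is up against the head. I'll lift straight out and move aside to check from above.

>>> play_rows:
  hand: 42
  targets:
    - {"linear":[0,0,-5],"turn":0}
    - {"linear":[0,0,-15],"turn":0}
    - {"linear":[0,0,-35],"turn":0}
    - {"linear":[0,0,-80],"turn":0}
    - {"linear":[0,0,-130],"turn":0}
    - {"linear":[0,50,-190],"turn":0}
    - {"linear":[0,110,-190],"turn":0}
    - {"linear":[0,170,-190],"turn":0}
    - {"linear":[0,230,-190],"turn":0}
    - {"linear":[0,230,-190],"turn":0}

```text
t: 26.2
eef_pos: [613.2, 320.3, 283.2]
tcp_rot: [3.141, 0.0, 2.851]
ft_force: [-0.6, -2.0, -0.4]
opening: 0.445
```

```bash
cat > chk.py <<'E'
from h import *
import sys
n=sys.argv[1]
D=[]
for i in range(6):
    p,d=env.read_camera('top'); D.append(np.where(d==0,np.nan,d))
save('t_'+n,p,(255,165,335,240),9)
p2,d2=env.read_camera('scene'); save('s_'+n,p2,(270,160,330,230),8)
d=np.nanmedian(D,0); np.savez('pics/'+n+'.npz',d=d,p=p,ps=p2,ds=d2)
X=cloud(cam('top'),d); P=X[170:232,255:322].reshape(-1,3); L=np.c_[(P[:,:2]-CO)@CR,P[:,2]]; g=p[170:232,255:322].reshape(-1,3).mean(1)
for a in np.arange(-60,56,3):
    m=(abs(L[:,1]+37)<6)&(L[:,0]>=a)&(L[:,0]<a+3)
    if m.sum(): print('%6.1f n%d med %5.1f max %5.1f g%3.0f'%(a+1.5,m.sum(),np.nanmedian(L[m,2]),np.nanmax(L[m,2]),g[m].mean()))
q=L[(abs(L[:,1]+37)<14)&(L[:,0]>-20)&(L[:,0]<32)&(L[:,2]>28)]
from scipy.optimize import least_squares
f=least_squares(lambda v:np.hypot(q[:,1]-v[0]-v[2]*q[:,0],q[:,2]-v[1]-v[3]*q[:,0])-16,[-37,30,0,0],loss='soft_l1')
print('axis y,z at x=0, slopes',f.x,len(q)); print(env.state()['t'],env.state()['eef_pos'])
E
python3 chk.py c1
```

```text
-58.5 n2 med  12.6 max  13.4 g194
 -55.5 n3 med   8.2 max  12.8 g101
 -52.5 n3 med   8.4 max  10.4 g 74
 -49.5 n2 med  13.0 max  14.8 g137
 -46.5 n3 med  12.3 max  13.5 g165
 -43.5 n1 med  11.4 max  11.4 g129
 -40.5 n3 med  26.5 max  26.7 g132
 -37.5 n2 med  25.9 max  26.8 g136
 -34.5 n3 med  28.1 max  30.5 g101
 -31.5 n2 med  28.3 max  29.2 g 69
 -28.5 n2 med  28.8 max  30.1 g 76
 -25.5 n3 med  35.0 max  37.5 g247
 -22.5 n3 med  42.6 max  43.2 g242
 -19.5 n2 med  45.3 max  46.9 g164
 -16.5 n3 med  46.7 max  47.3 g128
 -13.5 n3 med  46.6 max  48.2 g125
 -10.5 n3 med  42.9 max  45.2 g122
  -7.5 n3 med  43.1 max  44.0 g124
  -4.5 n2 med  44.7 max  45.8 g128
  -1.5 n3 med  46.2 max  47.1 g131
   1.5 n3 med  44.4 max  44.7 g125
   4.5 n2 med  46.5 max  46.6 g126
   7.5 n3 med  43.7 max  44.7 g126
  10.5 n2 med  46.0 max  46.9 g129
  13.5 n3 med  45.1 max  47.0 g123
  16.5 n3 med  45.2 max  46.6 g117
  19.5 n2 med  45.4 max  46.3 g114
  22.5 n3 med  45.6 max  46.8 g116
  25.5 n3 med  45.4 max  46.1 g114
  28.5 n3 med  44.7 max  45.0 g115
  31.5 n3 med  44.5 max  45.6 g113
  34.5 n2 med  46.0 max  47.0 g107
  37.5 n3 med  44.5 max  45.9 g131
  40.5 n3 med  46.0 max  47.0 g255
  43.5 n2 med  40.0 max  44.5 g202
  46.5 n2 med  57.1 max  57.4 g 83
  49.5 n3 med  57.8 max  60.1 g 63
  52.5 n3 med  57.7 max  60.0 g 76
  55.5 n3 med  59.5 max  59.7 g123
axis y,z at x=0, slopes [-3.64579726e+01  2.96401144e+01  9.04278884e-03 -1.26349241e-03] 108
26.55 [613.53725783 315.51900569 283.70919718]
```

View pics/t_c1.png

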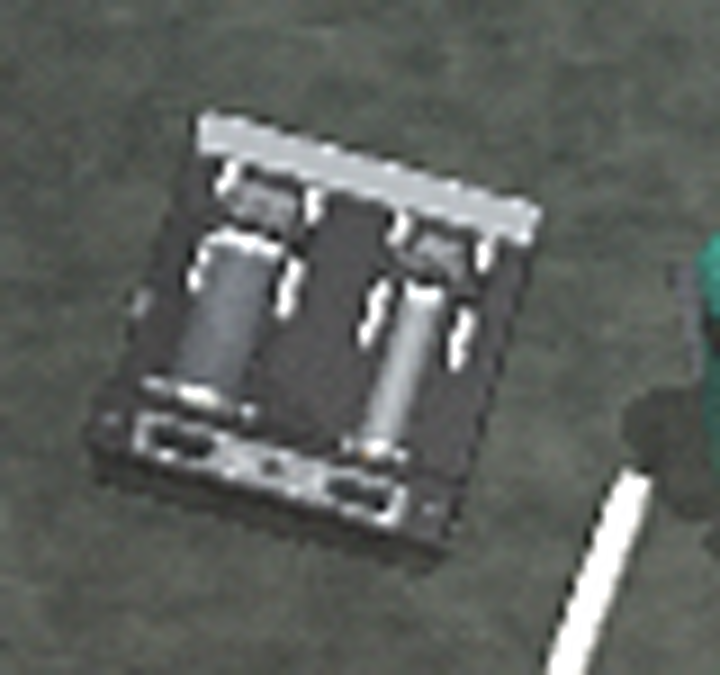

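View pics/s_c1.png

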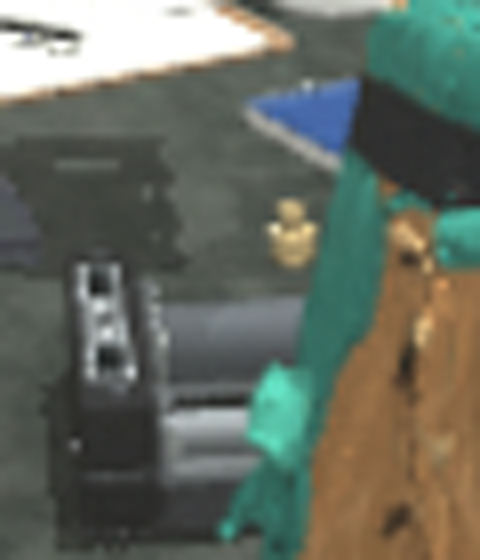

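The top view shows the cell fully in the wide bay, its white ring under the noses at (195,392) and its flat end on the slider at (240,243). The fit gives the axis at z 29.6 mm, level to 0.001 rad and on line to 0.009 rad. The rim is at x ≈ 43, and the slider's rear edge has moved from about −34 to −42, so it is back about 8 mm. Before handing in, I'll compare the bystanders with the first picture.

```bash
python3 - <<'E'
from h import *
A=np.load('pics/avg.npz');B=np.load('pics/c1.npz')
d=np.abs(A['p'].astype(int)-B['p'].astype(int)).max(2)
m=(d>70).astype(np.uint8); m=cv2.morphologyEx(m,cv2.MORPH_OPEN,np.ones((2,2)))
n,l,st,ce=cv2.connectedComponentsWithStats(m)
for s in st[1:]:
    if 150<s[1]<250 and 240<s[0]<450: print(s)
save('t_c2',B['p'],(230,140,450,260),3.6)
E
```

```text
[279 192   2   2   4]
[282 192   3   3   9]
[288 195   2   2   4]
[403 207   2   2   4]
[402 210   5  13  59]
[410 213   2   8  16]
[402 224   2   2   4]
```

View pics/t_c2.png

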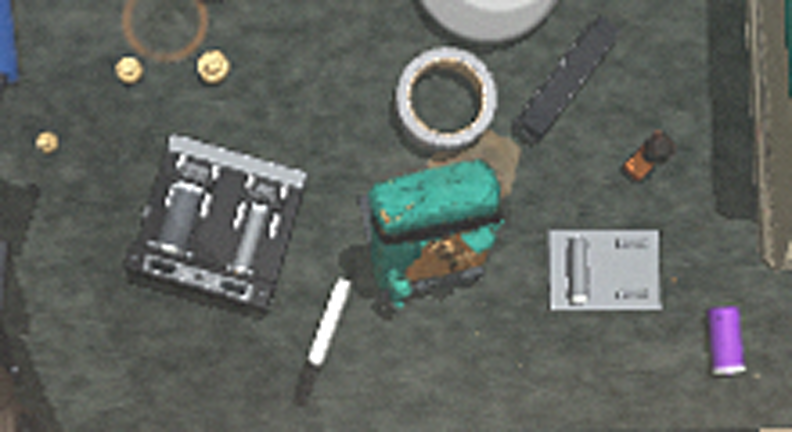

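Only the cell's old groove and the bay have changed. The thin cell (578,268), weights, tape, stapler, stamp and marker are all where they started, and the gripper is clear. I'm handing in.

```bash
python3 -c "
from h import *
print(env.job_done()); print(env.state()['t'])"
```

```text
the job is handed in; nothing more can be done
None
the job is handed in; nothing more can be done
```

The thick cell is on charge in the free bay, lying level in the trough with its cap end under the noses. I handed the job in at about 26.6 s; no verdict is reported.

**What I did:** I gripped the dark cell in the caddy and tilted it in the pads to about 30° by lowering its cap end on the charger's head edge. I tucked the flat end against the slider (about +2.5 N, slider back 3–4 mm, cap at about z 76). Then I pushed the slider back about 18 mm and lowered until I felt the trough, at about 12 mm. That brought the cap end down to about 10° of tilt. When I opened the fingers, the cell dropped and the spring slid it under the noses.

**Last checks (top camera depth):**

| Check | Result |
|---|---|
| Axis height | 29.6 mm |
| Level | within 0.001 rad |
| In line with the bay | within 0.01 rad |
| Sideways position | y about -36.5 mm |
| Cap-end rim | x about 43 mm |
| Slider | back about 8 mm |
| Bystanders | unmoved in the before/after picture |
| Gripper | clear of everything |

**What went wrong or disagreed:**
- **First tuck:** it missed. The cell had slipped up about 3 mm in the pads, so the flat end passed over the slider without touching. The absent force showed this, and I backed out and tilted it further.
- **Lowering:** the cell crept about 5 mm forward in the pads, then about 4 mm more when I pushed back.
- **Final press:** the last few degrees came from releasing the cell, not from pressing the cap end with the fingers.
- **Forces:** the highest readings I saw were about 15.5 N vertical and 10–11 N horizontal. They were taken only at the end of each move, so brief peaks in between could have been missed.

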